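# Change the wheels on the bench spindle

### The job

Draw the locking pin out of the spindle post, take off the worn wheel and lay it in the scrap tray. Then thread all the new wheels on the bench onto the post, largest at the bottom and each smaller one above, with the square clamp plate last, every one fully home and flat, and push the locking pin back through the eye until its shoulder stops against the post. Leave the other things on the bench alone.

Things in the scene. Friction and masses are not known exactly. Their poses are not given: they have to be found in the camera images.
- spindle: Fixed green block 130 x 130 x 35 mm high; on it a dark boss 30 mm across with its top 47 mm above the bench, then an upright post 20 mm across, to 108 mm above the bench, top edge bevelled. A square cross hole (the eye), 12 x 12 mm, runs through the post top along this body's x axis, roughly left-right of the robot. Origin: centre of the underside, on the post axis; z up.
- seat (a point): On the post axis, at the top of the boss: the underside of the first wheel rests here.
- eye (a point): Centre of the eye (97 mm above the bench), where the pin's origin ends up when home (at rest it lies 2 mm lower, on the eye floor). x runs along the eye; the flat cheeks beside the eye reach 6 mm either way along x.
- pin: Steel rod 8 mm across, reaching 60 mm from the origin along +x, with a flat handle 18 wide (y), 8 mm high, from x = -6 to -46 mm. The step between is the shoulder: home when it stops at the cheeks of the eye. Balances at its origin, lies flat with its origin 4 mm up. Starts in the eye, handle to the spindle's -x side; may go back from either side. 52 g.
- worn: Worn stone-grey wheel, 32 mm across, 10 mm thick, bore 23 mm, 12 g; at the start on the post, under the pin. Origin: centre of its underside; z along its axis.
- wheel60: New stone-grey abrasive wheel, 60 mm across, 10 mm thick, bore 23 mm (3 mm wider than the post), lying flat on the bench. May be absent. Origin: centre of its underside; z along its axis.
- wheel52: New stone-grey abrasive wheel, 52 mm across, 10 mm thick, bore 23 mm (3 mm wider than the post), lying flat on the bench. May be absent. Origin: centre of its underside; z along its axis.
- wheel44: New stone-grey abrasive wheel, 44 mm across, 10 mm thick, bore 23 mm (3 mm wider than the post), lying flat on the bench. May be absent. Origin: centre of its underside; z along its axis.
- wheel36: New stone-grey abrasive wheel, 36 mm across, 10 mm thick, bore 23 mm (3 mm wider than the post), lying flat on the bench. May be absent. Origin: centre of its underside; z along its axis.
- clamp: Square steel clamp plate, 36 x 36 mm, 10 mm thick, with a 23 mm round bore in its middle, 60 g, lying flat on the bench. Origin: centre of its underside; x and y along its sides.
- tray: Shallow open aluminium scrap tray, fixed, outside 130 (x) x 110 (y) x 18 mm high, walls and floor 4 mm. Origin: centre of its underside.
- mat: Cork mat, fixed, 130 (x) x 140 (y) mm, 4 mm thick, empty: a good place to lay the pin. Origin: centre of its underside.
- charcoal: Bystander, to be left alone: black charcoal block 60 x 35 x 22 mm. Origin at the underside.
- firebrick: Bystander, to be left alone: pale soldering block 70 x 50 x 30 mm. Origin at the underside.
- bangle: Bystander, to be left alone: thin brass bangle, 68 mm across, 12 mm high. Origin at the underside.
- jar: Bystander, to be left alone: small jar with a white cap, 48 mm across, 50 mm high. Origin at the underside.
- hammer: Bystander, to be left alone: small hammer lying flat.
- spool: Bystander, to be left alone: copper wire spool standing on end, 48 mm across, 36 mm high. Origin at the underside.
- fluxpot: Bystander, to be left alone: small closed can, 44 mm across, 45 mm high. Origin at the underside.

How it is judged (in metres and radians):
On the way, in this order (a step that is already met when the one before it is completed fails the run):
1. the pin is drawn right out of the eye (distance between pin and eye above 0.065 m), for 0.2 s.
2. the worn wheel lies in the scrap tray (x of worn in the frame of tray between -0.061 and 0.061 m and y of worn in the frame of tray between -0.051 and 0.051 m and z of worn in the frame of tray between 0 and 0.012 m), for 0.2 s.
3. the 60 mm wheel is down on the post (horizontal distance between wheel60 and seat below 0.004 m and z of wheel60 in the frame of seat between -0.003 and 0.003 m and angle between wheel60's own z axis and vertical below 0.08 rad), for 0.2 s.
4. the 52 mm wheel is down on the post (horizontal distance between wheel52 and seat below 0.004 m and z of wheel52 in the frame of seat between -0.003 and 0.013 m and angle between wheel52's own z axis and vertical below 0.08 rad), for 0.2 s.
5. the 44 mm wheel is down on the post (horizontal distance between wheel44 and seat below 0.004 m and z of wheel44 in the frame of seat between -0.003 and 0.023 m and angle between wheel44's own z axis and vertical below 0.08 rad), for 0.2 s.
6. the 36 mm wheel is down on the post (horizontal distance between wheel36 and seat below 0.004 m and z of wheel36 in the frame of seat between -0.003 and 0.023 m and angle between wheel36's own z axis and vertical below 0.08 rad), for 0.2 s.
7. the clamp plate is down on the post (horizontal distance between clamp and seat below 0.004 m and z of clamp in the frame of seat between -0.003 and 0.033 m and angle between clamp's own z axis and vertical below 0.08 rad), for 0.2 s.
8. the pin is through the eye, its shoulder against the post (horizontal distance between pin and eye below 0.006 m and z of pin in the frame of eye between -0.005 and 0.004 m and angle between the x axis of pin and the x axis of eye, either way round below 0.25 rad), for 0.2 s.
At the end, for the whole second after the job is handed in: Worn wheel in the tray; all new wheels present on the post (within 4 mm of its axis, tilt under 0.08 rad), largest lowest, clamp plate on top, all fully down; pin through the eye, its origin within 6 mm of the post axis, along the eye within 0.25 rad; all at rest (all of step 2 and all of step 3 and all of step 4 and all of step 5 and all of step 6 and all of step 7 and all of step 8 and linear speed of each of wheel60, wheel52, wheel44, wheel36, clamp, pin, worn below 0.02 m/s and z of each of wheel52, wheel44, wheel36, clamp in the frame of wheel60 above 0.007 m and z of each of wheel44, wheel36, clamp in the frame of wheel52 above 0.007 m and z of each of wheel36, clamp in the frame of wheel44 above 0.007 m and z of clamp in the frame of wheel36 above 0.007 m); the robot touches nothing.
It fails at once if a bystander is shoved more than 5 cm (distance of any of charcoal, firebrick, bangle, jar, hammer, spool, fluxpot from where it was at the start of the episode above 0.05 m).
Of wheel60, wheel52, wheel44, wheel36 only 2 to 3 are there at a start; the rules pass over those that are not, and their reading is None.
At some moment in a run one of wheel60, wheel52, wheel44, wheel36, clamp may be knocked a few centimetres aside while the robot is not near it.
It also fails if it takes over 210 s, if anything falls off the work surface, if the arm or the gripper's body presses on something with over 40 N, if the wrist force passes 120 N, or if a joint passes its speed limit or range.

### The arm

A 6-joint arm with a two-finger parallel gripper is mounted at the origin on the work surface. World frame = base frame: x ahead of the robot, y to its left, z up, the work surface at z = 0. Lengths are in mm, angles in degrees, forces in N, time in s.
With the tool pointing down it reaches from about 300 to 850 mm from the base axis. Payload 4.2 kg.
Tool frame: the origin (TCP) lies on the centre line of the jaws, within the pads' length; the fingertips stand 14 mm ahead of it and the grasp point (between the pads) lies 5 mm behind it; z points along the fingers, y is the line along which they close (so a half turn about z gives the same grasp; the last joint's range is limited). The gripper opens to 91 mm and grips with 3 to 60 N. Pads are 32 mm wide; open, the fingers measure 118 mm over their backs; the gripper's body (76 mm by 178 mm) begins 60 mm behind the grasp point.
Start: joints at [-75.115, 18.312, 89.639, -0, 72.044, -1.146], TCP at [158.796, -552.653, 227.976] pointing down, gripper open.
Joint ranges: [-177.97, 177.97], [-48.28, 115.42], [12.27, 149.76], [-77.06, 257.06], [2.81, 150.46], [-146.56, 146.56]. Speed limits (degrees/s): [147.25, 147.25, 180, 180, 180, 180].

### API

Orientations are given as [roll, pitch, yaw] about the fixed x, y, z axes, in that order (R = Rz(yaw) Ry(pitch) Rx(roll)).
In Python, from workcell import * gives the robot as it stands. The module is installed in compiled form; this text tells all that it offers.
- The arm moves only by the shell command python3 -m crank 'ROWS' [FORCE]. ROWS is JSON, a list of rows, each an object of numbers: "grip": the finger opening in m, from 0 to 0.0912; "x", "y", "z": the shift along the tool's x, y, z in m; "yaw": the turn about the tool's z in rad. In form: [{"grip": .., "x": .., "y": .., "z": .., "yaw": ..}, ...]. A call has exactly 5 rows; each row is the pose to reach, as a shift and turn from the pose commanded when the call began, along the tool's axes at that moment; what a row does not reach only later rows make up. A row lasts 1/12 s, in which the tool goes at most 41.7 mm and 7.16 degrees, less where a joint would pass 70% of its speed; a pose out of reach is approached as far as the arm can. A call with a gripper value outside its range is refused whole. The fingers move at their own pace and stop on an object; FORCE is the grip in N (left out, the last holds). Time passes only in rows, so rows that repeat a pose let the fingers close, or fill a call up. It gives the time, the measured TCP pose, the force, the opening and the grip force at its end, in the units of the state.
- state(): the state, without advancing time (a new reading comes with each control period).
- grab_frame(name): name is "scene" or "top" or "wrist"; returns the picture (384x512x3 uint8, red, green, blue); there is no depth.
- camera_model(name): a dict with "intrinsics" (3x3 intrinsics, pixels), "R" (3x3) and "t" (3): a world point X has camera coordinates R X + t. Camera axes: x right, y down, z forward; pixel columns grow to the right and rows downward; lengths in mm; the calibration is good to about 2 mm. A picture is of the moment at which its call begins: read the wrist's pose just before it. camera_model takes no time and is no camera call; for the wrist camera it gives the pose at the moment of the call.
- job_done(): hands the job in; it is judged then, once.
The state is a dict: "time_s": time; "qpos": joint angles; "qvel": joint speeds; "effort": joint torques, N m; "ee_pos": TCP position; "ee_rot": TCP orientation; "force": force on the tool from outside, world axes, zero at the start; "torque": the same for the moment, N m; "gripper_width": finger opening in mm; "gripper_force": force on a finger pad.
Only numpy, scipy, OpenCV 4.12 (cv2) and the standard library are available. Lean on these libraries where they do the work, as an engineer would, in place of code of your own. Each camera call takes 0.05 s, during which the arm holds its last target. There are 200 camera calls.

## Working session

There is one attempt and no reset: what is moved stays moved. The work goes in short steps, Python scripts to look and compute and a shell command to move; the robot and the scene stay as the last step left them, time stands still between calls to the robot, and variables do not carry over. Pictures are saved under pics/ and viewed, at most 14 in all, crops included, and the job is handed in when it is done.

```bash
mkdir -p pics
python3 - <<'E'
from workcell import *
import cv2
for n in("scene","top"):
    f=grab_frame(n); cv2.imwrite(f"pics/{n}0.png",cv2.resize(f[:,:,::-1],(768,576),interpolation=cv2.INTER_CUBIC))
    m=camera_model(n); print(n,m)
print(state())
E
```

```text
scene {'intrinsics': array([[356.71279734,   0.        , 255.56716716],
       [  0.        , 356.71279734, 192.29945969],
       [  0.        ,   0.        ,   1.        ]]), 'R': array([[-0.21229027,  0.97717591, -0.00775116],
       [ 0.78566843,  0.16595813, -0.59597233],
       [-0.58108343, -0.13260897, -0.80296756]]), 't': array([ 127.89404691, -454.84150427, 1317.88947051])}
top {'intrinsics': array([[362.60150106,   0.        , 255.37963758],
       [  0.        , 362.60150106, 195.93403134],
       [  0.        ,   0.        ,   1.        ]]), 'R': array([[ 6.32698245e-04, -9.99837905e-01, -1.79934244e-02],
       [-9.96698584e-01,  8.30347870e-04, -8.11864761e-02],
       [ 8.11882570e-02,  1.79853871e-02, -9.96536498e-01]]), 't': array([   2.24306965,  632.33038326, 1182.13854573])}
{'time_s': 0.1, 'qpos': array([-7.51148604e+01,  1.83446011e+01,  8.96977858e+01, -4.79469742e-04,
        7.20408401e+01, -1.14499412e+00]), 'qvel': array([-0.03576393, -0.13094183, -0.25895577,  0.02021591, -0.06804409,
        0.00375064]), 'effort': array([ 4.67565424e-04, -4.13330913e+01, -2.32509488e+01,  7.28379842e-02,
        4.22287197e-02, -6.21620438e-05]), 'ee_pos': array([ 158.68552401, -552.24949426,  227.24921454]), 'ee_rot': array([-1.79916780e+02, -1.20728909e-03,  1.60302810e+01]), 'force': array([-0.65030471, -0.16671389, -0.58484845]), 'torque': array([-0.01039524, -0.01439235, -0.00519122]), 'gripper_force': 0.0, 'gripper_width': 91.35421721614266}
```

View pics/top0.png

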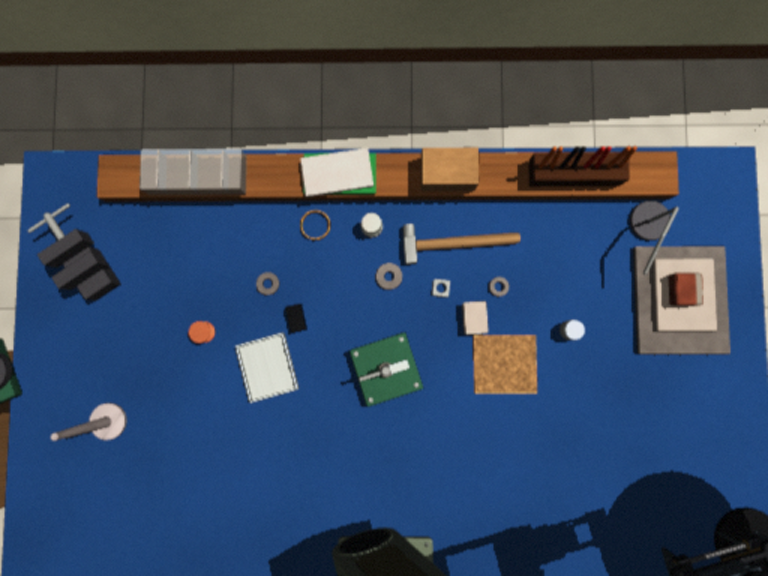

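View pics/scene0.png

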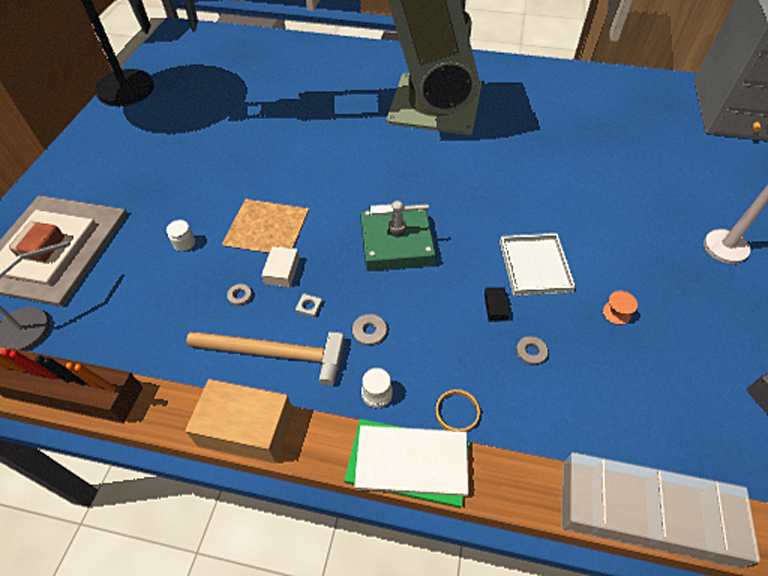

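The top view shows the spindle at about (385,370) with the pin handle to the right, the tray at (267,368) and the mat at (506,364). Three wheels lie at (389,276), (268,284) and (499,287), and the clamp is at (442,288). The scene view shows the same layout.

```bash
cat > h.py <<'E'
from workcell import *
import cv2, numpy as np
def ray(m,uv,z):
    K,R,t=m["intrinsics"],m["R"],m["t"]; c=-R.T@t
    d=R.T@np.linalg.inv(K)@np.array([uv[0],uv[1],1.]); return c+d*(z-c[2])/d[2]
def proj(m,X):
    p=m["intrinsics"]@(m["R"]@np.array(X,float)+m["t"]); return p[:2]/p[2]
def grab(n,save=None,sc=1.5):
    m=camera_model(n); f=grab_frame(n)
    if save: cv2.imwrite(f"pics/{save}.png",cv2.resize(f[:,:,::-1],None,fx=sc,fy=sc,interpolation=cv2.INTER_CUBIC))
    return m,f
def nonblue(f):
    h=cv2.cvtColor(f,cv2.COLOR_RGB2HSV); return (~((h[...,0]>98)&(h[...,0]<125)&(h[...,1]>120))).astype(np.uint8)*255
def topts(m,c,z): return np.array([ray(m,p,z)[:2] for p in c.reshape(-1,2)],np.float32)
E
python3 - <<'E'
from h import *
m,f=grab("top"); k=nonblue(f)
cs,hi=cv2.findContours(k,cv2.RETR_CCOMP,cv2.CHAIN_APPROX_NONE)
for i,c in enumerate(cs):
    M=cv2.moments(c)
    if hi[0][i][3]>=0 or not 60<M["m00"]<3500: continue
    u,v=M["m10"]/M["m00"],M["m01"]/M["m00"]
    if not(140<v<290 and 100<u<420): continue
    P=topts(m,c,10); (cx,cy),r=cv2.minEnclosingCircle(P); (a,b),wh,an=cv2.minAreaRect(P)
    s=""
    j=hi[0][i][2]
    if j>=0:
        Mh=cv2.moments(cs[j]); 
        if Mh["m00"]>0: s=ray(m,(Mh["m10"]/Mh["m00"],Mh["m01"]/Mh["m00"]),10)[:2].round(1)
    print((round(u),round(v)),"c",round(cx,1),round(cy,1),"d",round(2*r,1),"rect",np.round([a,b,*wh,an],1),"area",M["m00"],"hole",s)
E
```

```text
(257, 246) c 466.4 -3.3 d 181.2 rect [466.7  -2.5 131.  133.6  18.3] area 1511.0 hole 
(177, 245) c 470.9 264.9 d 171.9 rect [470.6 263.7 134.7 117.4  15.5] area 1340.5 hole 
(381, 220) c 554.4 -416.7 d 56.0 rect [ 554.4 -416.7   43.3   53.5    0. ] area 178.5 hole 
(134, 221) c 549.1 412.3 d 63.9 rect [549.2 412.3  54.   61.2   1.5] area 226.5 hole 
(197, 212) c 580.3 200.2 d 60.8 rect [580.6 200.5  55.7  34.3  11.2] area 140.0 hole 
(333, 237) c 515.2 -255.9 d 255.6 rect [ 516.7 -255.8  207.5  162.6    0.8] area 2002.0 hole 
(294, 192) c 648.4 -126.7 d 48.9 rect [ 646.9 -127.8   40.4   40.6   89.6] area 121.0 hole [ 648.  -126.1]
(332, 191) c 651.0 -256.1 d 47.3 rect [ 651.8 -257.1   43.6   44.1   89.1] area 134.5 hole [ 651.4 -255.6]
(178, 189) c 658.4 265.7 d 54.5 rect [659.2 265.1  51.5  47.7   0.9] area 177.5 hole [658.5 265.1]
(259, 184) c 675.1 -9.1 d 63.2 rect [675.9  -9.7  60.9  57.9  89.9] area 242.5 hole [674.5  -9.4]
(301, 161) c 753.4 -171.6 d 269.1 rect [ 747.4 -172.5  264.3   92.7   89.9] area 722.5 hole 
(247, 150) c 792.6 31.0 d 59.2 rect [792.6  29.5  53.6  53.5  45.3] area 187.0 hole 
(210, 150) c 793.0 159.0 d 73.7 rect [7.931e+02 1.577e+02 7.270e+01 6.860e+01 7.000e-01] area 326.5 hole [792.4 158.7]
```

```bash
cat >> h.py <<'E'
from scipy.spatial.transform import Rotation as Ro
def go(x,y,z,yaw=None,s=None):
    "tool-frame shift (m) and yaw (rad) to reach a world target, tool down"
    s=s or state(); R=Ro.from_euler("xyz",s["ee_rot"],degrees=True).as_matrix()
    d=R.T@(np.array([x,y,z])-s["ee_pos"])/1000
    w=0 if yaw is None else -np.radians((yaw-s["ee_rot"][2]+90)%180-90)
    print("go",np.round(d,4),"yaw",round(float(w),3),"| now",s["ee_pos"].round(1),s["ee_rot"].round(1),"t",round(s["time_s"],1),"J6",s["qpos"][5].round(0))
def green(m,f,z=35):
    h=cv2.cvtColor(f,cv2.COLOR_RGB2HSV); k=((h[...,0]>50)&(h[...,0]<90)&(h[...,1]>80)).astype(np.uint8)*255
    c=max(cv2.findContours(k,cv2.RETR_EXTERNAL,cv2.CHAIN_APPROX_NONE)[0],key=cv2.contourArea)
    return cv2.minAreaRect(topts(m,c,z))
E
python3 - <<'E'
from h import *
m,f=grab("top"); print(green(m,f))
m,f=grab("scene"); print(green(m,f))
m,f=grab("wrist"); R=m["R"];c=-R.T@m["t"]
s=state(); T=Ro.from_euler("xyz",s["ee_rot"],degrees=True).as_matrix()
print("cam in tool",T.T@(c-s["ee_pos"]),"\naxis in tool",(R@T).round(3), m["intrinsics"])
go(462,-10,230,17)
E
```

```text
((468.06982421875, -2.8421401977539062), (126.24248504638672, 128.83131408691406), 18.359039306640625)
((481.63555908203125, 0.6709060668945312), (147.76112365722656, 129.38125610351562), 17.828323364257812)
cam in tool [  65.51767779    0.49980465 -157.95680933] 
axis in tool [[-0.     1.    -0.   ]
 [-0.972 -0.    -0.234]
 [-0.234  0.     0.972]] [[312.93948392   0.         256.16671736]
 [  0.         312.93948392 190.76418067]
 [  0.           0.           1.        ]]
go [ 0.4413 -0.4377 -0.0021] yaw -0.017 | now [ 158.8 -552.5  227.7] [-180.   -0.   16.] t 0.3 J6 -1.0
```

```bash
python3 -m crank '[{"x":0.02,"y":-0.02},{"x":0.045,"y":-0.045},{"x":0.07,"y":-0.069},{"x":0.095,"y":-0.094},{"x":0.12,"y":-0.119}]' >/dev/null
python3 -m crank '[{"x":0.025,"y":-0.025},{"x":0.05,"y":-0.05},{"x":0.075,"y":-0.074},{"x":0.1,"y":-0.099},{"x":0.125,"y":-0.124}]' >/dev/null
python3 -m crank '[{"x":0.025,"y":-0.025},{"x":0.05,"y":-0.05},{"x":0.075,"y":-0.074},{"x":0.1,"y":-0.099},{"x":0.125,"y":-0.124}]' >/dev/null
python3 -m crank '[{"x":0.025,"y":-0.025,"yaw":-0.1},{"x":0.045,"y":-0.044,"yaw":-0.2},{"x":0.06,"y":-0.059,"yaw":-0.3},{"x":0.072,"y":-0.07,"yaw":-0.4},{"x":0.08,"y":-0.077,"yaw":-0.5}]' >/dev/null
python3 -m crank '[{"yaw":-0.11},{"yaw":-0.22},{"yaw":-0.33},{"yaw":-0.44},{"yaw":-0.55}]' >/dev/null
python3 -m crank '[{"yaw":-0.12},{"yaw":-0.23},{"yaw":-0.35},{"yaw":-0.46},{"yaw":-0.556}]'
python3 - <<'E'
from h import *
m,f=grab("wrist","w1"); print(green(m,f)); go(468,-3,230,108)
E
```

```text
validation failed for argument at $[0]...
validation failed for argument at $[0]...
validation failed for argument at $[0]...
validation failed for argument at $[0]...
validation failed for argument at $[0]...
validation failed for argument at $[0]...
Traceback (most recent call last):
  File "h.py", line 24, in green
    c=max(cv2.findContours(k,cv2.RETR_EXTERNAL,cv2.CHAIN_APPROX_NONE)[0],key=cv2.contourArea)
ValueError: max() iterable argument is empty
```

View pics/w1.png

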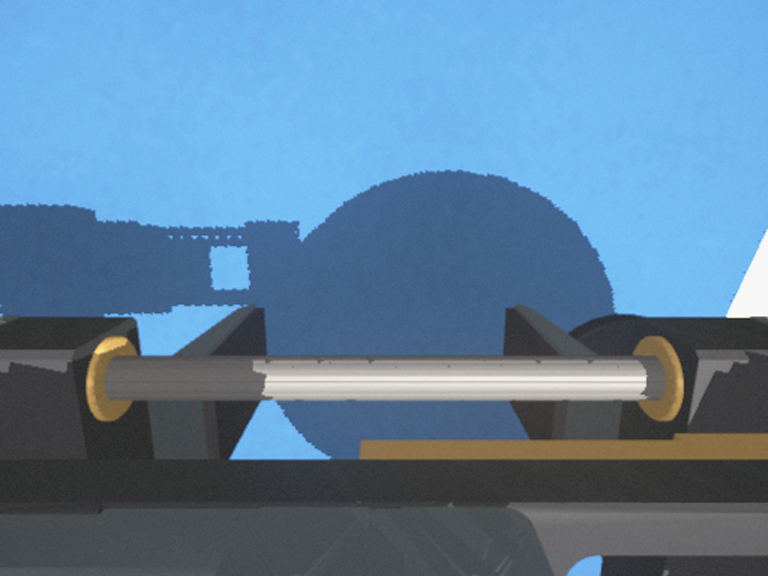

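The wrist view shows the two jaws at (240,380) and (530,380), with bare bench above row 310. The moves were refused, probably because every row needs all five keys.

```bash
python3 -m crank '[{"grip":0.09,"x":0.02,"y":-0.02,"z":0,"yaw":0},{"grip":0.09,"x":0.045,"y":-0.045,"z":0,"yaw":0},{"grip":0.09,"x":0.07,"y":-0.069,"z":0,"yaw":0},{"grip":0.09,"x":0.095,"y":-0.094,"z":0,"yaw":0},{"grip":0.09,"x":0.12,"y":-0.119,"z":0,"yaw":0}]'
python3 -m crank '[{"grip":0.09,"x":0.025,"y":-0.025,"z":0,"yaw":0},{"grip":0.09,"x":0.05,"y":-0.05,"z":0,"yaw":0},{"grip":0.09,"x":0.075,"y":-0.074,"z":0,"yaw":0},{"grip":0.09,"x":0.1,"y":-0.099,"z":0,"yaw":0},{"grip":0.09,"x":0.125,"y":-0.124,"z":0,"yaw":0}]'
python3 -m crank '[{"grip":0.09,"x":0.025,"y":-0.025,"z":0,"yaw":0},{"grip":0.09,"x":0.05,"y":-0.05,"z":0,"yaw":0},{"grip":0.09,"x":0.075,"y":-0.074,"z":0,"yaw":0},{"grip":0.09,"x":0.1,"y":-0.099,"z":0,"yaw":0},{"grip":0.09,"x":0.125,"y":-0.124,"z":0,"yaw":0}]'
python3 -m crank '[{"grip":0.09,"x":0.025,"y":-0.025,"z":0,"yaw":-0.1},{"grip":0.09,"x":0.045,"y":-0.044,"z":0,"yaw":-0.2},{"grip":0.09,"x":0.06,"y":-0.059,"z":0,"yaw":-0.3},{"grip":0.09,"x":0.072,"y":-0.07,"z":0,"yaw":-0.4},{"grip":0.09,"x":0.08,"y":-0.077,"z":0,"yaw":-0.5}]'
python3 -m crank '[{"grip":0.09,"x":0,"y":0,"z":0,"yaw":-0.11},{"grip":0.09,"x":0,"y":0,"z":0,"yaw":-0.22},{"grip":0.09,"x":0,"y":0,"z":0,"yaw":-0.33},{"grip":0.09,"x":0,"y":0,"z":0,"yaw":-0.44},{"grip":0.09,"x":0,"y":0,"z":0,"yaw":-0.55}]'
python3 -m crank '[{"grip":0.09,"x":0,"y":0,"z":0,"yaw":-0.12},{"grip":0.09,"x":0,"y":0,"z":0,"yaw":-0.23},{"grip":0.09,"x":0,"y":0,"z":0,"yaw":-0.35},{"grip":0.09,"x":0,"y":0,"z":0,"yaw":-0.46},{"grip":0.09,"x":0,"y":0,"z":0,"yaw":-0.556}]'
python3 - <<'E'
from h import *
m,f=grab("wrist","w2"); go(468,-3,230,108); print(green(m,f));
E
```

```text
time_s: 0.77
ee_pos: [241.7, -403.7, 227.9]
ee_rot: [180.0, -0.0, 16.0]
force: [-0.1, 0.0, -0.1]
gripper_width: 90.2
gripper_force: 0.0
time_s: 1.18
ee_pos: [327.6, -249.9, 228.2]
ee_rot: [180.0, -0.0, 16.0]
force: [0.2, -0.1, -0.3]
gripper_width: 90.1
gripper_force: 0.0
time_s: 1.6
ee_pos: [413.6, -96.1, 228.2]
ee_rot: [180.0, -0.0, 16.0]
force: [0.8, 0.1, -0.7]
gripper_width: 89.8
gripper_force: 0.0
time_s: 2.02
ee_pos: [469.4, 0.1, 227.9]
ee_rot: [180.0, -0.0, 45.1]
force: [-0.3, 0.1, 0.4]
gripper_width: 90.0
gripper_force: 0.0
time_s: 2.43
ee_pos: [468.7, -1.6, 228.0]
ee_rot: [180.0, 0.0, 76.5]
force: [0.0, 0.4, -0.2]
gripper_width: 90.0
gripper_force: 0.0
time_s: 2.85
ee_pos: [468.6, -1.6, 228.0]
ee_rot: [180.0, 0.0, 108.3]
force: [-0.2, 0.8, -0.6]
gripper_width: 90.2
gripper_force: 0.0
go [-0.001 -0.001 -0.002] yaw 0.009 | now [468.6  -1.7 228. ] [180.    0.  108.5] t 2.9 J6 -20.0
((499.373779296875, 7.4056396484375), (61.911285400390625, 128.32318115234375), 18.356294631958008)
```

View pics/w2.png

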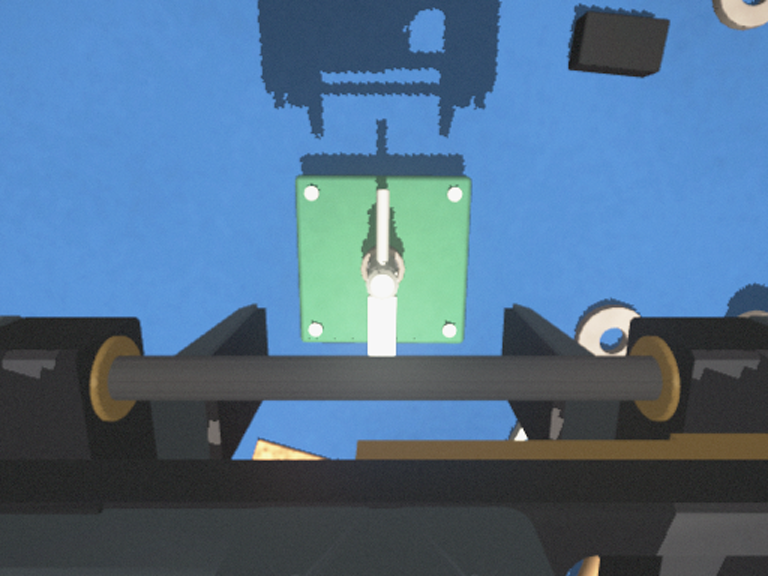

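The wrist view shows the post top at (382,283), the white handle at x 368–396 and y 297–356, the rod up to (382,190), and screws at the four corners of the green block.

Run:
```python
from h import *
m,f=grab("wrist")
g=cv2.cvtColor(f,cv2.COLOR_RGB2GRAY)
k=(g[120:240,196:316]>200).astype(np.uint8)
n,l,st,ce=cv2.connectedComponentsWithStats(k)
for i in range(1,n):
    if st[i][4]>20: print(st[i]+[196,120,0,0,0],ce[i]+[196,120])
S=np.array([[311,193],[455,194],[316,330],[449,329]])/1.5-.17
P=[ray(m,p,36)[:2] for p in S]; print(np.round(P,1),np.mean(P,0))
print("post",ray(m,(254.5,188.5),108)); print("handle l/r",ray(m,(368/1.5,325/1.5),99),ray(m,(396/1.5,325/1.5),99))
print("rodtip",ray(m,(382/1.5,190/1.5),99))
```

```text
[203 124  10  10  80] [207.2125 128.4625]
[298 125  11  10  82] [302.8902439 129.3902439]
[252 126   8  51 353] [255.10481586 150.07365439]
[ 241  169   29   68 1168] [254.40239726 206.21489726]
[205 215  10  10  76] [209.51315789 219.61842105]
[294 216  11  10  77] [298.94805195 220.37662338]
[[401.6  29.5]
 [501.8  62.2]
 [435.1 -70.6]
 [533.8 -36.7]] [468.06324407  -3.8990127 ]
post [467.35224592  -2.19191204 108.        ]
handle l/r [468.39277945 -33.40720285  99.        ] [485.431758   -27.70521666  99.        ]
rodtip [450.07127224  50.00712042  99.        ]
```

```bash
python3 -c "
from h import *
go(476.5,-29.6,104,108.4)"
python3 -m crank '[{"grip":0.06,"x":-0.015,"y":0.0,"z":0.02,"yaw":0},{"grip":0.06,"x":-0.028,"y":-0.001,"z":0.05,"yaw":0},{"grip":0.06,"x":-0.028,"y":-0.001,"z":0.08,"yaw":0},{"grip":0.06,"x":-0.028,"y":-0.001,"z":0.11,"yaw":0},{"grip":0.06,"x":-0.028,"y":-0.001,"z":0.124,"yaw":0}]'
python3 -c "
from h import *
go(476.5,-29.6,104,108.4)"
```

```text
go [-0.029  -0.0012  0.124 ] yaw -0.006 | now [468.6  -1.6 228. ] [180.   0. 108.] t 3.0 J6 -20.0
time_s: 3.37
ee_pos: [474.3, -28.7, 100.8]
ee_rot: [-179.7, -0.1, 107.8]
force: [-0.2, 0.4, -0.6]
gripper_width: 61.0
gripper_force: 0.0
go [-0.0015  0.0018 -0.0032] yaw -0.01 | now [474.3 -28.7 100.8] [-1.797e+02 -1.000e-01  1.078e+02] t 3.4 J6 -23.0
```

```bash
python3 -m crank '[{"grip":0.03,"x":0,"y":0.0,"z":0,"yaw":0},{"grip":0.03,"x":0,"y":0,"z":0,"yaw":0},{"grip":0.03,"x":0,"y":0,"z":0,"yaw":0},{"grip":0.025,"x":0,"y":0,"z":0,"yaw":0},{"grip":0.025,"x":0,"y":0,"z":0,"yaw":0}]' 20
python3 -m crank '[{"grip":0.01,"x":0,"y":0.0,"z":0,"yaw":0},{"grip":0.01,"x":0,"y":0,"z":0,"yaw":0},{"grip":0.01,"x":0,"y":0,"z":0,"yaw":0},{"grip":0.01,"x":0,"y":0,"z":0,"yaw":0},{"grip":0.01,"x":0,"y":0,"z":0,"yaw":0}]' 20
```

```text
time_s: 3.78
ee_pos: [477.4, -28.6, 105.3]
ee_rot: [179.8, 0.1, 108.0]
force: [0.7, 0.6, -0.3]
gripper_width: 29.4
gripper_force: 0.0
time_s: 4.2
ee_pos: [476.8, -28.6, 104.5]
ee_rot: [179.9, 0.0, 108.0]
force: [0.6, -0.6, 4.6]
gripper_width: 18.0
gripper_force: 20.0
```

```bash
python3 -m crank '[{"grip":0.01,"x":-0.008,"y":0.0,"z":0,"yaw":0},{"grip":0.01,"x":-0.02,"y":0,"z":0,"yaw":0},{"grip":0.01,"x":-0.035,"y":0,"z":0,"yaw":0},{"grip":0.01,"x":-0.05,"y":0,"z":0,"yaw":0},{"grip":0.01,"x":-0.06,"y":0,"z":0,"yaw":0}]'
python3 -m crank '[{"grip":0.01,"x":-0.01,"y":0.0,"z":0,"yaw":0},{"grip":0.01,"x":-0.02,"y":0,"z":0,"yaw":0},{"grip":0.01,"x":-0.03,"y":0,"z":0,"yaw":0},{"grip":0.01,"x":-0.03,"y":0,"z":0,"yaw":0},{"grip":0.01,"x":-0.03,"y":0,"z":0,"yaw":0}]'
python3 - <<'E'
from h import *
m,f=grab("top","t2")
h=cv2.cvtColor(f,cv2.COLOR_RGB2HSV)
k=((h[...,0]>8)&(h[...,0]<25)&(h[...,1]>90)).astype(np.uint8)*255; k[:210]=0;k[280:]=0;k[:,:290]=0;k[:,380:]=0
c=max(cv2.findContours(k,cv2.RETR_EXTERNAL,cv2.CHAIN_APPROX_NONE)[0],key=cv2.contourArea)
(a,b),wh,an=cv2.minAreaRect(topts(m,c,4)); print("mat",a,b,wh,an)
k=(h[...,1]<60).astype(np.uint8)*255; k[:215]=0;k[275:]=0;k[:,:150]=0;k[:,205:]=0
c=max(cv2.findContours(k,cv2.RETR_EXTERNAL,cv2.CHAIN_APPROX_NONE)[0],key=cv2.contourArea)
print("tray",cv2.minAreaRect(topts(m,c,18)))
go(a,b,104,108.4)
E
```

```text
time_s: 4.62
ee_pos: [495.5, -87.1, 103.9]
ee_rot: [180.0, 0.0, 108.0]
force: [-0.7, 1.7, 2.3]
gripper_width: 17.5
gripper_force: 20.0
time_s: 5.03
ee_pos: [504.2, -114.6, 103.6]
ee_rot: [-180.0, -0.0, 108.0]
force: [-0.8, -0.4, -1.3]
gripper_width: 17.7
gripper_force: 20.0
mat 479.6867370605469 -270.7918395996094 (126.27057647705078, 132.19769287109375) 0.13580577075481415
tray ((470.67645263671875, 262.1484680175781), (130.966552734375, 114.26708221435547), 15.845941543579102)
go [-0.1414 -0.0716 -0.0004] yaw -0.007 | now [ 504.  -114.2  103.7] [-180.   -0.  108.] t 5.1 J6 -32.0
```

View pics/t2.png

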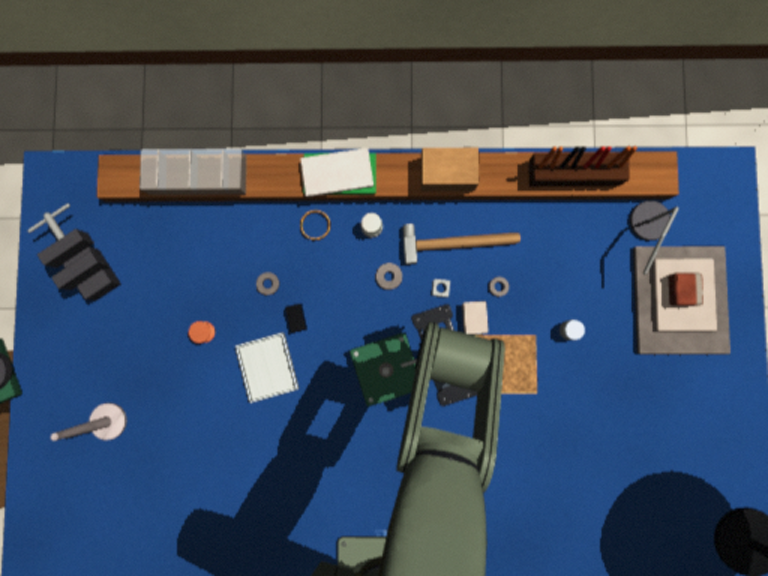

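The top view shows the arm holding the drawn pin over the left part of the mat, and the wheels, clamp and other things are where they were. Next I lay the pin on the mat.

```bash
python3 -m crank '[{"grip":0.01,"x":-0.015,"y":-0.007,"z":0,"yaw":0},{"grip":0.01,"x":-0.04,"y":-0.016,"z":0,"yaw":0},{"grip":0.01,"x":-0.065,"y":-0.026,"z":0,"yaw":0},{"grip":0.01,"x":-0.09,"y":-0.037,"z":0,"yaw":0},{"grip":0.01,"x":-0.115,"y":-0.047,"z":0,"yaw":0}]'
python3 -m crank '[{"grip":0.01,"x":-0.02,"y":-0.01,"z":0,"yaw":0},{"grip":0.01,"x":-0.04,"y":-0.018,"z":0.01,"yaw":0},{"grip":0.01,"x":-0.055,"y":-0.024,"z":0.03,"yaw":0},{"grip":0.01,"x":-0.059,"y":-0.024,"z":0.05,"yaw":0},{"grip":0.01,"x":-0.059,"y":-0.024,"z":0.06,"yaw":0}]'
python3 -c "
from h import *
go(490,-302,20,108.4)"
```

```text
time_s: 5.5
ee_pos: [494.8, -238.4, 103.9]
ee_rot: [-180.0, -0.0, 108.1]
force: [0.5, -0.2, -0.4]
gripper_width: 17.7
gripper_force: 20.0
time_s: 5.92
ee_pos: [489.7, -301.7, 41.9]
ee_rot: [-179.9, -0.1, 108.0]
force: [-0.4, 1.0, -0.4]
gripper_width: 18.0
gripper_force: 20.0
go [-0.0005  0.0003  0.0219] yaw -0.007 | now [ 489.7 -301.7   41.9] [-1.799e+02 -1.000e-01  1.080e+02] t 5.9 J6 -51.0
```

```bash
python3 -m crank '[{"grip":0.01,"x":0,"y":0,"z":0.008,"yaw":0},{"grip":0.01,"x":0,"y":0,"z":0.016,"yaw":0},{"grip":0.01,"x":0,"y":0,"z":0.022,"yaw":0},{"grip":0.01,"x":0,"y":0,"z":0.024,"yaw":0},{"grip":0.01,"x":0,"y":0,"z":0.024,"yaw":0}]'
python3 -m crank '[{"grip":0.02,"x":0,"y":0,"z":0,"yaw":0},{"grip":0.03,"x":0,"y":0,"z":0,"yaw":0},{"grip":0.05,"x":0,"y":0,"z":0,"yaw":0},{"grip":0.06,"x":0,"y":0,"z":0,"yaw":0},{"grip":0.06,"x":0,"y":0,"z":-0.015,"yaw":0}]'
python3 -m crank '[{"grip":0.06,"x":0,"y":0,"z":-0.03,"yaw":0},{"grip":0.06,"x":0,"y":0,"z":-0.06,"yaw":0},{"grip":0.06,"x":0,"y":0,"z":-0.09,"yaw":0},{"grip":0.06,"x":0,"y":0,"z":-0.12,"yaw":0},{"grip":0.06,"x":0,"y":0,"z":-0.15,"yaw":0}]'
python3 - <<'E'
from h import *
m,f=grab("wrist","w3"); go(467.7,-3,185,108.4)
E
```

```text
time_s: 6.33
ee_pos: [490.8, -301.1, 19.9]
ee_rot: [-180.0, -0.0, 108.1]
force: [-0.3, -0.2, -0.9]
gripper_width: 17.8
gripper_force: 20.0
time_s: 6.75
ee_pos: [489.1, -300.6, 33.1]
ee_rot: [-179.8, -0.2, 108.0]
force: [-0.6, 0.4, 0.7]
gripper_width: 43.8
gripper_force: 0.0
time_s: 7.17
ee_pos: [490.4, -301.5, 186.8]
ee_rot: [180.0, 0.0, 108.0]
force: [-0.7, -0.5, -0.0]
gripper_width: 59.8
gripper_force: 0.0
go [0.2936 0.0685 0.006 ] yaw -0.006 | now [ 493.4 -303.3  193.3] [179.5   0.6 108. ] t 7.2 J6 -51.0
```

View pics/w3.png

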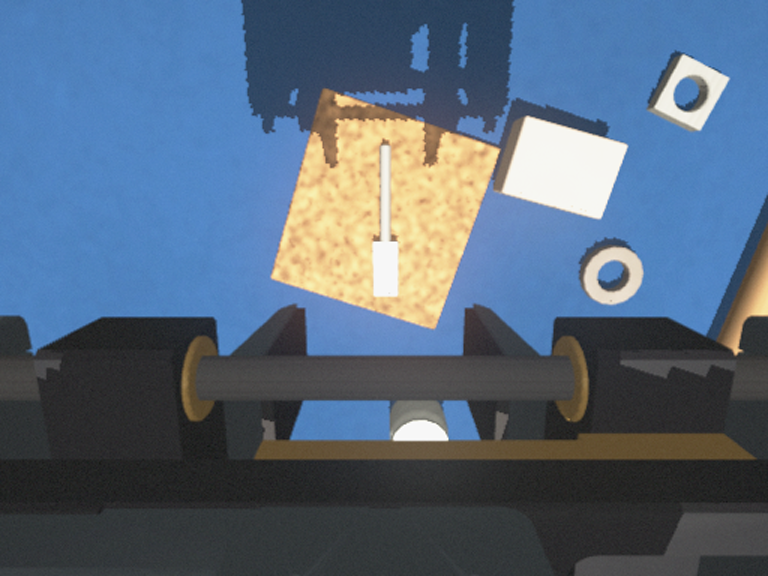

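The pin lies flat on the mat, with its handle at (385,268) and its tip at (385,142). Next is the worn wheel.

```bash
python3 -m crank '[{"grip":0.06,"x":0.02,"y":0.005,"z":0,"yaw":0},{"grip":0.06,"x":0.05,"y":0.012,"z":0,"yaw":0},{"grip":0.06,"x":0.085,"y":0.021,"z":0,"yaw":0},{"grip":0.06,"x":0.12,"y":0.029,"z":0,"yaw":0},{"grip":0.06,"x":0.155,"y":0.038,"z":0,"yaw":0}]'
python3 -m crank '[{"grip":0.06,"x":0.035,"y":0.009,"z":0,"yaw":0},{"grip":0.06,"x":0.07,"y":0.017,"z":0,"yaw":0},{"grip":0.06,"x":0.105,"y":0.026,"z":0,"yaw":0},{"grip":0.06,"x":0.125,"y":0.031,"z":0,"yaw":0},{"grip":0.06,"x":0.136,"y":0.033,"z":0,"yaw":0}]'
python3 -m crank '[{"grip":0.06,"x":0,"y":0,"z":0,"yaw":0},{"grip":0.06,"x":0,"y":0,"z":0,"yaw":0},{"grip":0.06,"x":0,"y":0,"z":0,"yaw":0},{"grip":0.06,"x":0,"y":0,"z":0,"yaw":0},{"grip":0.06,"x":0,"y":0,"z":0,"yaw":0}]'
python3 - <<'E'
from h import *
m,f=grab("wrist"); c=proj(m,(467.7,-3,80)); print(c)
u,v=int(c[0]-80),max(0,int(c[1]-80)); cv2.imwrite("pics/w4.png",cv2.resize(f[v:v+140,u:u+160,::-1],None,fx=4,fy=4,interpolation=cv2.INTER_CUBIC)); print(u,v)
go(467.7,-3,64,108.4)
E
```

```text
time_s: 7.63
ee_pos: [478.2, -141.2, 185.0]
ee_rot: [180.0, 0.0, 108.0]
force: [0.9, -0.2, -0.6]
gripper_width: 60.0
gripper_force: 0.0
time_s: 8.05
ee_pos: [467.6, -0.6, 185.1]
ee_rot: [180.0, -0.0, 108.2]
force: [0.7, -0.3, -0.1]
gripper_width: 60.2
gripper_force: 0.0
time_s: 8.47
ee_pos: [468.2, -4.0, 184.9]
ee_rot: [-180.0, 0.0, 107.9]
force: [0.5, 0.9, 0.2]
gripper_width: 59.9
gripper_force: 0.0
[255.76433632 191.05182662]
175 111
go [ 0.001  -0.0002  0.1209] yaw -0.008 | now [468.2  -3.9 184.9] [-180.    0.  108.] t 8.5 J6 -20.0
```

View pics/w4.png

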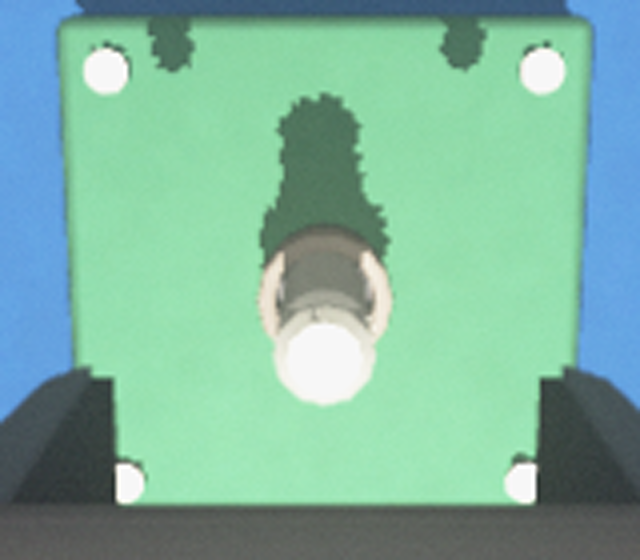

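The crop shows the post top at crop pixel (324,355), nearly midway between the jaws, with the worn wheel around the base of the post.

```bash
python3 -c "
from h import *
m=camera_model('wrist'); print(ray(m,(255.6,199.4),108),ray(m,(255.6,199.4),107)); go(467.7,-3,64,108.4)"
python3 -m crank '[{"grip":0.06,"x":0,"y":0,"z":0.02,"yaw":0},{"grip":0.06,"x":0,"y":0,"z":0.05,"yaw":0},{"grip":0.06,"x":0,"y":0,"z":0.08,"yaw":0},{"grip":0.06,"x":0,"y":0,"z":0.11,"yaw":0},{"grip":0.06,"x":0,"y":0,"z":0.121,"yaw":0}]'
python3 -m crank '[{"grip":0.04,"x":0,"y":0,"z":0,"yaw":0},{"grip":0.035,"x":0,"y":0,"z":0,"yaw":0},{"grip":0.035,"x":0,"y":0,"z":0,"yaw":0},{"grip":0.025,"x":0,"y":0,"z":0,"yaw":0},{"grip":0.025,"x":0,"y":0,"z":0,"yaw":0}]' 10
python3 -m crank '[{"grip":0.025,"x":0,"y":0,"z":0,"yaw":0},{"grip":0.025,"x":0,"y":0,"z":0,"yaw":0},{"grip":0.025,"x":0,"y":0,"z":0,"yaw":0},{"grip":0.025,"x":0,"y":0,"z":-0.01,"yaw":0},{"grip":0.025,"x":0,"y":0,"z":-0.02,"yaw":0}]' 10
python3 -m crank '[{"grip":0.025,"x":0,"y":0,"z":-0.02,"yaw":0},{"grip":0.025,"x":0,"y":0,"z":-0.04,"yaw":0},{"grip":0.025,"x":0,"y":0,"z":-0.06,"yaw":0},{"grip":0.025,"x":0,"y":0,"z":-0.08,"yaw":0},{"grip":0.025,"x":0,"y":0,"z":-0.08,"yaw":0}]'
python3 - <<'E'
from h import *
go(470,264,165,108.4)
m,f=grab("wrist","w5")
E
```

```text
[467.56264335  -2.7902525  108.        ] [467.64335735  -3.04784379 107.        ]
go [ 0.001  -0.0002  0.1209] yaw -0.008 | now [468.2  -3.9 184.9] [-180.    0.  108.] t 8.5 J6 -20.0
time_s: 8.93
ee_pos: [465.6, -3.5, 60.6]
ee_rot: [-179.7, -0.1, 108.0]
force: [-1.2, -0.2, 0.5]
gripper_width: 60.2
gripper_force: 0.0
time_s: 9.35
ee_pos: [469.1, -3.1, 65.2]
ee_rot: [179.8, 0.1, 108.0]
force: [0.9, 0.2, 1.7]
gripper_width: 31.5
gripper_force: 10.0
time_s: 9.77
ee_pos: [467.4, -2.8, 83.9]
ee_rot: [-179.9, -0.0, 108.0]
force: [0.5, -0.2, -0.4]
gripper_width: 31.7
gripper_force: 10.0
time_s: 10.18
ee_pos: [470.2, -2.9, 167.5]
ee_rot: [179.6, 0.1, 108.1]
force: [1.0, -0.8, 0.2]
gripper_width: 31.7
gripper_force: 10.0
go [0.2538 0.0825 0.0025] yaw -0.006 | now [470.2  -2.9 167.5] [1.796e+02 1.000e-01 1.081e+02] t 10.2 J6 -20.0
```

View pics/w5.png

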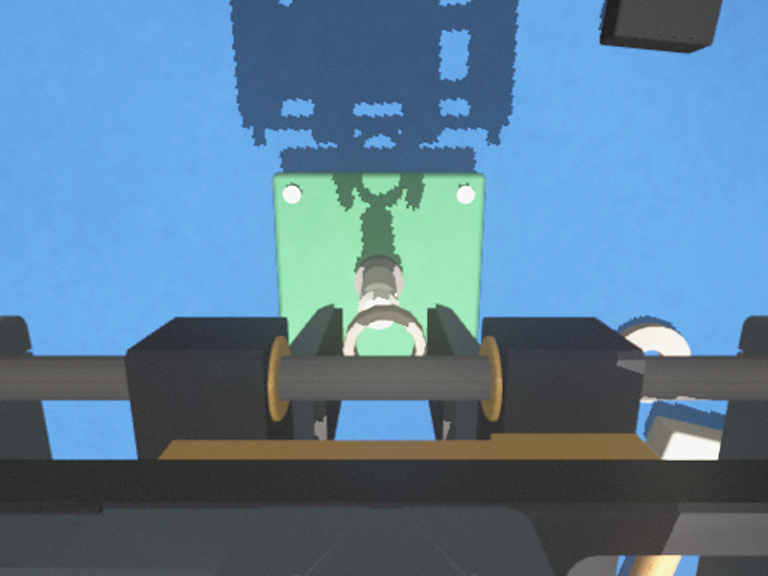

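The worn wheel is in the jaws at (384,345), and the post at (380,275) shows only its bare boss. Next: the tray.

```bash
python3 -m crank '[{"grip":0.025,"x":0.015,"y":0.005,"z":0,"yaw":0},{"grip":0.025,"x":0.04,"y":0.013,"z":0,"yaw":0},{"grip":0.025,"x":0.07,"y":0.023,"z":0,"yaw":0},{"grip":0.025,"x":0.1,"y":0.033,"z":0,"yaw":0},{"grip":0.025,"x":0.135,"y":0.043,"z":0,"yaw":0}]'
python3 -m crank '[{"grip":0.025,"x":0.035,"y":0.011,"z":0,"yaw":0},{"grip":0.025,"x":0.07,"y":0.022,"z":0,"yaw":0},{"grip":0.025,"x":0.1,"y":0.033,"z":0.01,"yaw":0},{"grip":0.025,"x":0.115,"y":0.038,"z":0.03,"yaw":0},{"grip":0.025,"x":0.12,"y":0.04,"z":0.05,"yaw":0}]'
python3 -m crank '[{"grip":0.025,"x":0,"y":0,"z":0.03,"yaw":0},{"grip":0.025,"x":0,"y":0,"z":0.06,"yaw":0},{"grip":0.025,"x":0,"y":0,"z":0.08,"yaw":0},{"grip":0.025,"x":0,"y":0,"z":0.088,"yaw":0},{"grip":0.025,"x":0,"y":0,"z":0.088,"yaw":0}]'
python3 -m crank '[{"grip":0.025,"x":0,"y":0,"z":0,"yaw":0},{"grip":0.035,"x":0,"y":0,"z":0,"yaw":0},{"grip":0.045,"x":0,"y":0,"z":0,"yaw":0},{"grip":0.055,"x":0,"y":0,"z":0,"yaw":0},{"grip":0.055,"x":0,"y":0,"z":-0.015,"yaw":0}]'
python3 -m crank '[{"grip":0.06,"x":0,"y":0,"z":-0.03,"yaw":0},{"grip":0.07,"x":0,"y":0,"z":-0.065,"yaw":0},{"grip":0.08,"x":0,"y":0,"z":-0.1,"yaw":0},{"grip":0.09,"x":0,"y":0,"z":-0.135,"yaw":0},{"grip":0.09,"x":0,"y":0,"z":-0.165,"yaw":0}]'
python3 - <<'E'
from h import *
m,f=grab("wrist","w6"); go(675,-9.3,200,108.4)
E
```

```text
time_s: 10.65
ee_pos: [466.2, 139.4, 162.5]
ee_rot: [-179.9, 0.0, 108.0]
force: [1.0, -0.6, 0.2]
gripper_width: 31.4
gripper_force: 10.0
time_s: 11.07
ee_pos: [467.5, 268.1, 112.4]
ee_rot: [180.0, -0.0, 108.2]
force: [-0.5, 0.4, -0.2]
gripper_width: 31.7
gripper_force: 10.0
time_s: 11.48
ee_pos: [466.0, 264.2, 23.3]
ee_rot: [-179.6, 0.1, 108.0]
force: [-0.2, -0.2, 0.2]
gripper_width: 32.1
gripper_force: 10.0
time_s: 11.9
ee_pos: [466.8, 264.5, 39.9]
ee_rot: [-179.8, 0.0, 108.0]
force: [-0.6, -0.5, 0.6]
gripper_width: 52.1
gripper_force: 0.0
time_s: 12.32
ee_pos: [468.2, 265.4, 209.4]
ee_rot: [179.8, -0.0, 108.0]
force: [0.0, 0.8, -0.0]
gripper_width: 83.5
gripper_force: 0.0
go [-0.3259  0.1081  0.016 ] yaw -0.006 | now [471.1 267.  215.3] [179.2  -0.2 108. ] t 12.4 J6 10.0
```

View pics/w6.png

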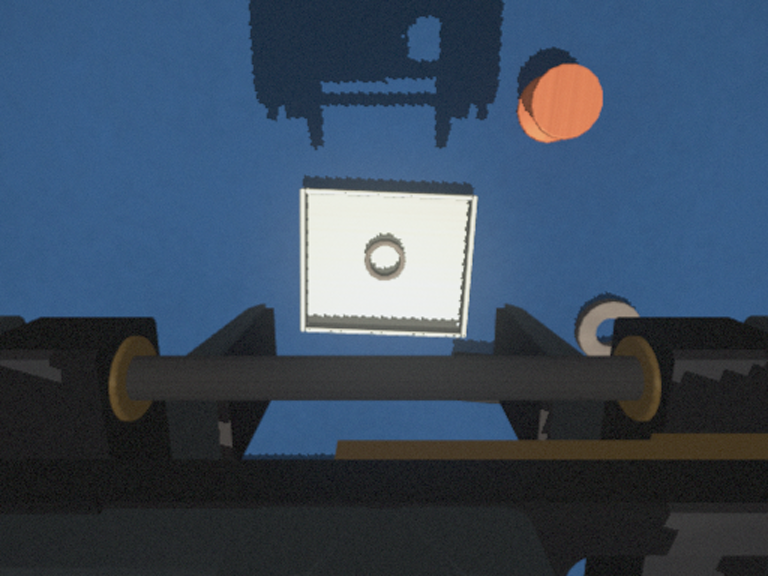

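The worn wheel lies in the tray at (385,257). Next is wheel60.

```bash
python3 -m crank '[{"grip":0.09,"x":-0.02,"y":0.007,"z":0,"yaw":0},{"grip":0.09,"x":-0.05,"y":0.017,"z":0,"yaw":0},{"grip":0.09,"x":-0.085,"y":0.029,"z":0,"yaw":0},{"grip":0.09,"x":-0.12,"y":0.041,"z":0,"yaw":0},{"grip":0.09,"x":-0.155,"y":0.053,"z":0,"yaw":0}]'
python3 -m crank '[{"grip":0.09,"x":-0.035,"y":0.012,"z":0,"yaw":0},{"grip":0.09,"x":-0.07,"y":0.024,"z":0,"yaw":0},{"grip":0.09,"x":-0.105,"y":0.036,"z":0,"yaw":0},{"grip":0.09,"x":-0.14,"y":0.048,"z":0.0,"yaw":0},{"grip":0.09,"x":-0.16,"y":0.056,"z":0.006,"yaw":0}]'
python3 -m crank '[{"grip":0.09,"x":-0.01,"y":0.003,"z":0,"yaw":0},{"grip":0.09,"x":-0.01,"y":0.003,"z":0,"yaw":0},{"grip":0.09,"x":-0.01,"y":0.003,"z":0,"yaw":0},{"grip":0.09,"x":-0.01,"y":0.003,"z":0.0,"yaw":0},{"grip":0.09,"x":-0.01,"y":0.003,"z":0,"yaw":0}]'
cat >> h.py <<'E'
def rings(m,f,z=10,lo=30,hi_=75):
    "wheel / plate outlines on the bench with a hole, by the blue backdrop"
    h=cv2.cvtColor(f,cv2.COLOR_RGB2HSV); k=((h[...,1]<90)&(h[...,2]>90)).astype(np.uint8)*255
    k[225:]=0
    cs,hi=cv2.findContours(k,cv2.RETR_CCOMP,cv2.CHAIN_APPROX_NONE)
    for i,c in enumerate(cs):
        if hi[0][i][3]>=0 or cv2.contourArea(c)<200: continue
        P=topts(m,c,z); (x,y),r=cv2.minEnclosingCircle(P)
        if not lo<2*r<hi_: continue
        (a,b),wh,an=cv2.minAreaRect(P); j=hi[0][i][2]; q=""
        if j>=0 and len(cs[j])>8:
            e=cv2.fitEllipse(cs[j]); q=ray(m,e[0],z)[:2].round(1)
        eo=ray(m,cv2.fitEllipse(c)[0],z)[:2].round(1)
        print("ring circ",round(x,1),round(y,1),"d",round(2*r,1),"ell",eo,"rect",np.round([a,b,*wh,an],1),"hole",q)
E
python3 - <<'E'
from h import *
m,f=grab("wrist","w7"); rings(m,f); go(675,-9.3,200,108.4)
E
```

```text
time_s: 12.78
ee_pos: [567.1, 133.0, 206.7]
ee_rot: [179.9, 0.0, 108.1]
force: [-0.2, 0.6, 0.2]
gripper_width: 90.3
gripper_force: 0.0
time_s: 13.2
ee_pos: [671.7, -4.1, 201.4]
ee_rot: [179.8, 0.2, 107.9]
force: [-0.5, 0.8, -0.2]
gripper_width: 90.3
gripper_force: 0.0
time_s: 13.62
ee_pos: [674.4, -7.5, 200.6]
ee_rot: [180.0, -0.0, 108.1]
force: [-0.8, -0.8, 0.1]
gripper_width: 89.9
gripper_force: 0.0
ring circ 730.1 -48.8 d 61.3 ell [718.7 -49.2] rect [728.6 -44.4  61.2  14.8  18.1] hole 
ring circ 796.8 26.7 d 69.4 ell [796.9  28.1] rect [797.   27.4  51.2  69.4  75. ] hole 
ring circ 675.1 -9.5 d 61.1 ell [674.8  -9. ] rect [675.2  -9.9  59.1  59.9  18.1] hole 
go [-0.0018 -0.0001  0.0006] yaw -0.004 | now [674.5  -7.6 200.6] [180.   -0.  108.1] t 13.7 J6 -20.0
```

```bash
python3 -m crank '[{"grip":0.09,"x":-0.001,"y":0.0,"z":0.02,"yaw":0},{"grip":0.09,"x":-0.002,"y":0,"z":0.05,"yaw":0},{"grip":0.09,"x":-0.002,"y":0,"z":0.085,"yaw":0},{"grip":0.09,"x":-0.002,"y":0,"z":0.12,"yaw":0},{"grip":0.09,"x":-0.002,"y":0,"z":0.15,"yaw":0}]'
python3 -m crank '[{"grip":0.09,"x":0,"y":0.0,"z":0.015,"yaw":0},{"grip":0.09,"x":0,"y":0,"z":0.026,"yaw":0},{"grip":0.08,"x":0,"y":0,"z":0.033,"yaw":0},{"grip":0.07,"x":0,"y":0,"z":0.033,"yaw":0},{"grip":0.065,"x":0,"y":0,"z":0.033,"yaw":0}]'
python3 -m crank '[{"grip":0.05,"x":0,"y":0.0,"z":0,"yaw":0},{"grip":0.05,"x":0,"y":0,"z":0,"yaw":0},{"grip":0.05,"x":0,"y":0,"z":0,"yaw":0},{"grip":0.05,"x":0,"y":0,"z":0,"yaw":0},{"grip":0.05,"x":0,"y":0,"z":0,"yaw":0}]' 25
python3 -c "
from h import *
go(675,-9.4,17)"
python3 -m crank '[{"grip":0.05,"x":0,"y":0.0,"z":-0.01,"yaw":0},{"grip":0.05,"x":0,"y":0,"z":-0.04,"yaw":0},{"grip":0.05,"x":0,"y":0,"z":-0.075,"yaw":0},{"grip":0.05,"x":0,"y":0,"z":-0.11,"yaw":0},{"grip":0.05,"x":0,"y":0,"z":-0.14,"yaw":0}]'
python3 -c "
from h import *
go(467.7,-3,157,108.4)"
```

```text
time_s: 14.08
ee_pos: [674.7, -9.8, 48.5]
ee_rot: [-180.0, -0.0, 108.1]
force: [-0.1, 0.2, -0.2]
gripper_width: 90.3
gripper_force: 0.0
time_s: 14.5
ee_pos: [676.4, -10.7, 18.0]
ee_rot: [179.9, 0.0, 108.1]
force: [-0.7, -0.0, 0.0]
gripper_width: 73.1
gripper_force: 0.0
time_s: 14.92
ee_pos: [676.7, -11.0, 18.5]
ee_rot: [179.9, 0.1, 108.0]
force: [-1.1, -0.3, 6.2]
gripper_width: 58.4
gripper_force: 25.0
go [ 0.002  -0.0011  0.0015] yaw 0.0 | now [676.7 -11.   18.5] [1.799e+02 1.000e-01 1.080e+02] t 14.9 J6 -20.0
time_s: 15.33
ee_pos: [675.8, -11.0, 159.6]
ee_rot: [179.9, 0.0, 108.0]
force: [0.8, -0.4, -0.7]
gripper_width: 58.6
gripper_force: 25.0
go [ 0.0721 -0.1954  0.0024] yaw -0.006 | now [675.8 -11.  159.6] [179.9   0.  108. ] t 15.3 J6 -20.0
```

```bash
python3 -m crank '[{"grip":0.05,"x":0.006,"y":-0.015,"z":0,"yaw":0},{"grip":0.05,"x":0.015,"y":-0.04,"z":0,"yaw":0},{"grip":0.05,"x":0.025,"y":-0.07,"z":0,"yaw":0},{"grip":0.05,"x":0.036,"y":-0.1,"z":0,"yaw":0},{"grip":0.05,"x":0.047,"y":-0.13,"z":0,"yaw":0}]'
python3 -m crank '[{"grip":0.05,"x":0.01,"y":-0.03,"z":0,"yaw":0},{"grip":0.05,"x":0.02,"y":-0.055,"z":0,"yaw":0},{"grip":0.05,"x":0.023,"y":-0.065,"z":0,"yaw":0},{"grip":0.05,"x":0.023,"y":-0.065,"z":0,"yaw":0},{"grip":0.05,"x":0.023,"y":-0.065,"z":0,"yaw":0}]'
python3 -m crank '[{"grip":0.05,"x":0,"y":0,"z":0,"yaw":0},{"grip":0.05,"x":0,"y":0,"z":0,"yaw":0},{"grip":0.05,"x":0,"y":0,"z":0,"yaw":0},{"grip":0.05,"x":0,"y":0,"z":0,"yaw":0},{"grip":0.05,"x":0,"y":0,"z":0,"yaw":0}]'
python3 - <<'E'
from h import *
m,f=grab("wrist"); u,v=156,120
cv2.imwrite("pics/w8.png",cv2.resize(f[v:v+140,u:u+200,::-1],None,fx=4,fy=4,interpolation=cv2.INTER_CUBIC))
np.savez("w8",f=f,**m); go(467.7,-3,157)
E
```

```text
time_s: 15.75
ee_pos: [535.8, -6.6, 157.1]
ee_rot: [-180.0, 0.0, 108.0]
force: [-0.7, -0.7, 0.3]
gripper_width: 58.8
gripper_force: 25.0
time_s: 16.17
ee_pos: [469.8, -4.9, 157.7]
ee_rot: [179.8, 0.1, 108.0]
force: [0.5, -0.6, 0.2]
gripper_width: 58.8
gripper_force: 25.0
time_s: 16.58
ee_pos: [469.1, -4.8, 156.7]
ee_rot: [-180.0, -0.0, 108.0]
force: [0.5, 0.1, -0.1]
gripper_width: 58.6
gripper_force: 25.0
go [ 0.0021 -0.0006 -0.0003] yaw 0.0 | now [469.   -4.8 156.7] [-180.   -0.  108.] t 16.6 J6 -20.0
```

View pics/w8.png

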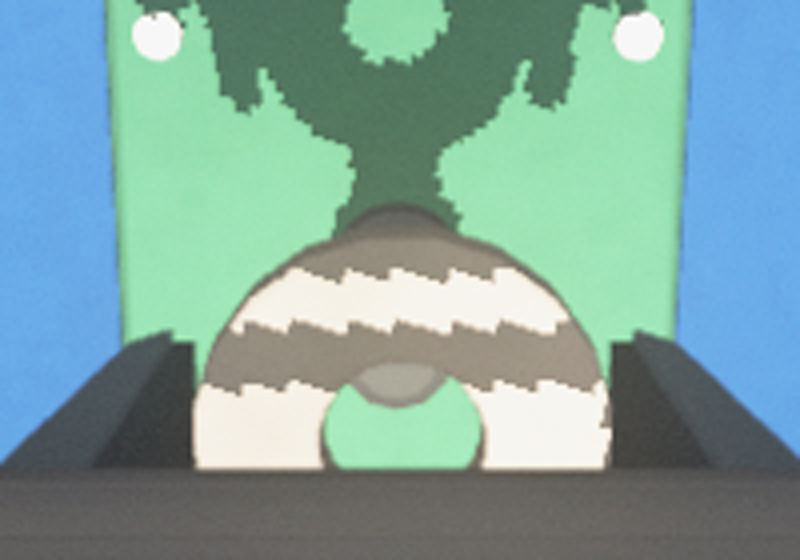

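The crop shows the held wheel 60 spanning x 194–612 with its bore at x 322–483. The bore's top edge is at y 362, and the post shows through the bore at (400,385).

Run:
```python
from h import *
m=dict(np.load("w8.npz")); t=np.radians(108); tx=np.array([np.cos(t),np.sin(t)]); ty=np.array([np.sin(t),-np.cos(t)])
e=ray(m,(156+402.5/4-.4,120+362/4-.4),150)[:2]; c=e-11.5*tx
l=ray(m,(156+194/4-.4,120+440/4),150)[:2]; r=ray(m,(156+612/4-.4,120+440/4),150)[:2]
post=np.array([467.6,-2.9]); print("hole",c,"need x,y",(post-c)@tx,(post-c)@ty, "outer mid y off",(post-(l+r)/2)@ty, np.linalg.norm(l-r))
cam=-m["R"].T@m["t"]; print(cam)
s=ray(m,(156+400/4-.4,120+407/4-.4),105)[:2]; print("post near edge ->centre",s+10*tx)
```

```text
hole [468.5726021   -2.28672309] need x,y -0.28271042056178514 -1.1145125474560533 outer mid y off -1.1891491057999284 58.343242992551815
[449.47964929  56.72187111 314.76355322]
post near edge ->centre [468.32186652  -2.98831239]
```

```bash
python3 -m crank '[{"grip":0.05,"x":0,"y":-0.0008,"z":0.01,"yaw":0},{"grip":0.05,"x":0,"y":-0.0008,"z":0.02,"yaw":0},{"grip":0.05,"x":0,"y":-0.0008,"z":0.028,"yaw":0},{"grip":0.05,"x":0,"y":-0.0008,"z":0.028,"yaw":0},{"grip":0.05,"x":0,"y":-0.0008,"z":0.03,"yaw":0}]'
python3 -m crank '[{"grip":0.05,"x":0,"y":0,"z":0.003,"yaw":0},{"grip":0.05,"x":0,"y":0,"z":0.006,"yaw":0},{"grip":0.05,"x":0,"y":0,"z":0.009,"yaw":0},{"grip":0.05,"x":0,"y":0,"z":0.012,"yaw":0},{"grip":0.05,"x":0,"y":0,"z":0.015,"yaw":0}]'
python3 -c "
from h import *
s=state();print(s['force'],s['torque'],s['gripper_width']);go(467.7,-3,65)"
```

```text
time_s: 17.05
ee_pos: [468.0, -5.1, 126.8]
ee_rot: [-180.0, 0.0, 108.0]
force: [0.3, -0.6, -0.5]
gripper_width: 58.5
gripper_force: 25.0
time_s: 17.47
ee_pos: [467.9, -5.1, 111.7]
ee_rot: [180.0, 0.0, 108.1]
force: [-0.2, -0.2, -0.4]
gripper_width: 58.7
gripper_force: 25.0
[-0.19859197 -0.21684833 -0.39483745] [-0.06400203 -0.16509844 -0.01897449] 58.65004148832024
go [0.002  0.0004 0.0467] yaw 0.0 | now [467.9  -5.1 111.7] [180.    0.  108.1] t 17.5 J6 -20.0
```

```bash
python3 -m crank '[{"grip":0.05,"x":0,"y":0,"z":0.01,"yaw":0},{"grip":0.05,"x":0,"y":0,"z":0.022,"yaw":0},{"grip":0.05,"x":0,"y":0,"z":0.034,"yaw":0},{"grip":0.05,"x":0,"y":0,"z":0.042,"yaw":0},{"grip":0.05,"x":0,"y":0,"z":0.046,"yaw":0}]'
python3 -m crank '[{"grip":0.05,"x":0,"y":0,"z":0,"yaw":0},{"grip":0.06,"x":0,"y":0,"z":0,"yaw":0},{"grip":0.07,"x":0,"y":0,"z":0,"yaw":0},{"grip":0.075,"x":0,"y":0,"z":0,"yaw":0},{"grip":0.08,"x":0,"y":0,"z":0,"yaw":0}]'
python3 -m crank '[{"grip":0.09,"x":0,"y":0,"z":-0.02,"yaw":0},{"grip":0.09,"x":0,"y":0,"z":-0.05,"yaw":0},{"grip":0.09,"x":0,"y":0,"z":-0.085,"yaw":0},{"grip":0.09,"x":0,"y":0,"z":-0.115,"yaw":0},{"grip":0.09,"x":0,"y":0,"z":-0.135,"yaw":0}]'
python3 -m crank '[{"grip":0.09,"x":0,"y":0,"z":0,"yaw":0},{"grip":0.09,"x":0,"y":0,"z":0,"yaw":0},{"grip":0.09,"x":0,"y":0,"z":0,"yaw":0},{"grip":0.09,"x":0,"y":0,"z":0,"yaw":0},{"grip":0.09,"x":0,"y":0,"z":0,"yaw":0}]'
python3 - <<'E'
from h import *
m,f=grab("wrist"); u,v=156,100
a=cv2.resize(f[v:v+130,u:u+200,::-1],None,fx=3.9,fy=3.9,interpolation=cv2.INTER_CUBIC); cv2.imwrite("pics/w9.png",a)
np.savez("w9",f=f,**m); print("proj rim centre",proj(m,(467.8,-3,57))); rings(m,f,57); go(658.5,265,200,108.4)
m,f=grab("top"); rings(m,f)
E
```

```text
time_s: 17.88
ee_pos: [467.2, -5.1, 65.1]
ee_rot: [-179.9, -0.0, 108.0]
force: [-7.3, -0.8, 26.5]
gripper_width: 58.4
gripper_force: 25.0
time_s: 18.3
ee_pos: [468.1, -5.1, 66.2]
ee_rot: [180.0, 0.0, 108.0]
force: [0.9, -0.3, -0.9]
gripper_width: 77.2
gripper_force: 0.0
time_s: 18.72
ee_pos: [469.0, -5.1, 204.2]
ee_rot: [179.7, 0.1, 108.0]
force: [0.2, -0.7, 0.6]
gripper_width: 90.3
gripper_force: 0.0
time_s: 19.13
ee_pos: [467.1, -5.0, 199.6]
ee_rot: [-179.8, -0.1, 108.0]
force: [0.2, -0.3, -0.2]
gripper_width: 89.9
gripper_force: 0.0
proj rim centre [257.72216119 181.62959896]
go [ 0.1975  0.2655 -0.0007] yaw -0.006 | now [467.3  -5.  199.7] [-179.9   -0.   108. ] t 19.2 J6 -20.0
```

View pics/w9.png

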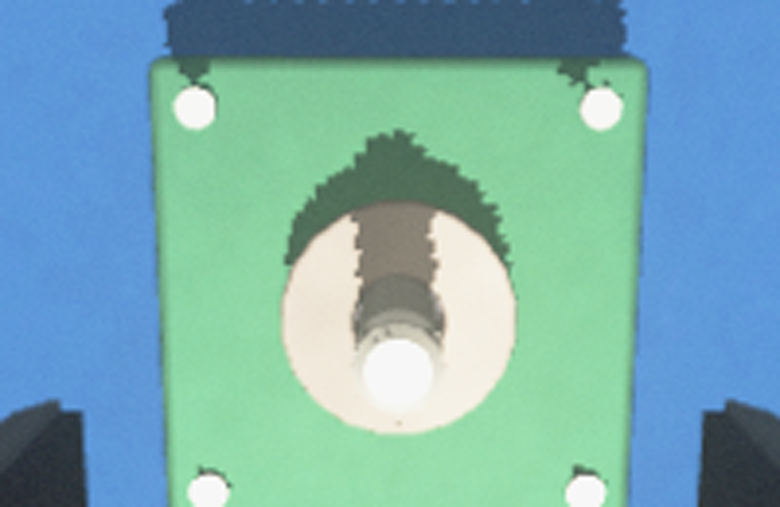

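The 60 mm wheel sits flat and centred on the boss, with its rim centre at crop pixel (399,317). Next is the 52 mm wheel.

```bash
python3 -m crank '[{"grip":0.07,"x":0.012,"y":0.016,"z":0,"yaw":0},{"grip":0.07,"x":0.03,"y":0.04,"z":0,"yaw":0},{"grip":0.07,"x":0.05,"y":0.068,"z":0,"yaw":0},{"grip":0.07,"x":0.07,"y":0.095,"z":0,"yaw":0},{"grip":0.07,"x":0.09,"y":0.122,"z":0,"yaw":0}]'
python3 -m crank '[{"grip":0.07,"x":0.02,"y":0.027,"z":0,"yaw":0},{"grip":0.07,"x":0.04,"y":0.054,"z":0,"yaw":0},{"grip":0.07,"x":0.06,"y":0.081,"z":0,"yaw":0},{"grip":0.07,"x":0.08,"y":0.108,"z":0,"yaw":0},{"grip":0.07,"x":0.097,"y":0.13,"z":0,"yaw":0}]'
python3 -m crank '[{"grip":0.07,"x":0.01,"y":0.013,"z":0,"yaw":0},{"grip":0.07,"x":0.01,"y":0.0135,"z":0,"yaw":0},{"grip":0.07,"x":0.01,"y":0.0135,"z":0,"yaw":0},{"grip":0.07,"x":0.01,"y":0.0135,"z":0,"yaw":0},{"grip":0.07,"x":0.01,"y":0.0135,"z":0,"yaw":0}]'
python3 - <<'E'
from h import *
m,f=grab("wrist"); rings(m,f); cv2.imwrite("pics/w10.png",f[:,:,::-1]); go(658.5,265,17,108.4)
E
```

```text
time_s: 19.65
ee_pos: [556.6, 119.5, 200.3]
ee_rot: [-179.9, 0.0, 108.0]
force: [0.3, 0.4, -0.9]
gripper_width: 70.2
gripper_force: 0.0
time_s: 20.07
ee_pos: [650.5, 252.8, 199.7]
ee_rot: [-180.0, -0.0, 108.1]
force: [-0.8, -0.2, -0.4]
gripper_width: 69.8
gripper_force: 0.0
time_s: 20.48
ee_pos: [658.7, 263.3, 200.9]
ee_rot: [-179.9, 0.0, 108.0]
force: [-0.3, -1.1, 0.7]
gripper_width: 70.1
gripper_force: 0.0
ring circ 611.0 256.6 d 52.1 ell [610.9 256.9] rect [610.9 256.5  51.   51.2  52.6] hole [611.1 256.6]
go [0.0017 0.0003 0.1842] yaw -0.007 | now [658.8 263.4 201.2] [-180.    0.  108.] t 20.5 J6 3.0
```

```bash
python3 -m crank '[{"grip":0.07,"x":0.002,"y":-0.012,"z":0,"yaw":0.11},{"grip":0.07,"x":0.004,"y":-0.024,"z":0,"yaw":0.22},{"grip":0.07,"x":0.006,"y":-0.036,"z":0,"yaw":0.33},{"grip":0.07,"x":0.008,"y":-0.047,"z":0,"yaw":0.44},{"grip":0.07,"x":0.0084,"y":-0.0474,"z":0,"yaw":0.55}]'
python3 -m crank '[{"grip":0.07,"x":0,"y":0,"z":0,"yaw":0.11},{"grip":0.07,"x":0,"y":0,"z":0,"yaw":0.11},{"grip":0.07,"x":0,"y":0,"z":0,"yaw":0.11},{"grip":0.07,"x":0,"y":0,"z":0,"yaw":0.11},{"grip":0.07,"x":0,"y":0,"z":0,"yaw":0.11}]'
python3 - <<'E'
from h import *
m,f=grab("wrist"); rings(m,f); cv2.imwrite("pics/w11.png",f[:,:,::-1]); go(611,256.7,17,70)
E
```

```text
time_s: 20.95
ee_pos: [609.4, 256.6, 201.8]
ee_rot: [-179.9, 0.0, 76.2]
force: [-0.7, -0.3, -0.8]
gripper_width: 70.0
gripper_force: 0.0
time_s: 21.37
ee_pos: [611.6, 257.5, 201.0]
ee_rot: [180.0, 0.0, 70.3]
force: [-0.4, -0.3, 0.4]
gripper_width: 70.2
gripper_force: 0.0
ring circ 589.9 202.5 d 40.0 ell [595.4 207.3] rect [592.9 211.   18.4  40.   70.3] hole 
ring circ 610.7 256.9 d 53.4 ell [611.2 257.6] rect [610.9 256.9  51.   51.8  25.5] hole [611.1 257.7]
ring circ 893.7 329.2 d 49.3 ell [894.3 328.1] rect [893.5 327.7  39.3  33.5  81.1] hole 
go [-0.0011 -0.0003  0.1839] yaw 0.005 | now [611.7 257.6 200.9] [180.    0.   70.3] t 21.4 J6 42.0
```

View pics/w11.png

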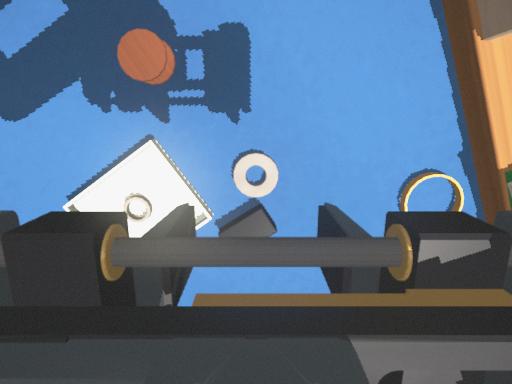

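The wrist view shows the wheel at (255,175), with clear bench left and right of it. The charcoal block sits behind it at (247,222), clear of the fingers.

```bash
python3 -m crank '[{"grip":0.07,"x":-0.0006,"y":0.0,"z":0.02,"yaw":0},{"grip":0.07,"x":-0.0006,"y":0,"z":0.05,"yaw":0},{"grip":0.07,"x":-0.0006,"y":0,"z":0.085,"yaw":0},{"grip":0.07,"x":-0.0006,"y":0,"z":0.12,"yaw":0},{"grip":0.07,"x":-0.0006,"y":0,"z":0.15,"yaw":0}]'
python3 -m crank '[{"grip":0.07,"x":0,"y":0.0,"z":0.015,"yaw":0},{"grip":0.07,"x":0,"y":0,"z":0.026,"yaw":0},{"grip":0.07,"x":0,"y":0,"z":0.033,"yaw":0},{"grip":0.065,"x":0,"y":0,"z":0.033,"yaw":0},{"grip":0.055,"x":0,"y":0,"z":0.033,"yaw":0}]'
python3 -m crank '[{"grip":0.042,"x":0,"y":0.0,"z":0,"yaw":0},{"grip":0.042,"x":0,"y":0,"z":0,"yaw":0},{"grip":0.042,"x":0,"y":0,"z":0,"yaw":0},{"grip":0.042,"x":0,"y":0,"z":0,"yaw":0},{"grip":0.042,"x":0,"y":0,"z":0,"yaw":0}]' 25
python3 -c "
from h import *
go(611,257.2,17)"
python3 -m crank '[{"grip":0.042,"x":0,"y":0.0,"z":-0.01,"yaw":0},{"grip":0.042,"x":0,"y":0,"z":-0.04,"yaw":0},{"grip":0.042,"x":0,"y":0,"z":-0.075,"yaw":0},{"grip":0.042,"x":0,"y":0,"z":-0.11,"yaw":0},{"grip":0.042,"x":0,"y":0,"z":-0.14,"yaw":0}]'
python3 -m crank '[{"grip":0.042,"x":0,"y":0.0,"z":0,"yaw":-0.11},{"grip":0.042,"x":0,"y":0,"z":0,"yaw":-0.22},{"grip":0.042,"x":0,"y":0,"z":0,"yaw":-0.33},{"grip":0.042,"x":0,"y":0,"z":0,"yaw":-0.44},{"grip":0.042,"x":0,"y":0,"z":0,"yaw":-0.55}]'
python3 -m crank '[{"grip":0.042,"x":0,"y":0.0,"z":0,"yaw":-0.11},{"grip":0.042,"x":0,"y":0,"z":0,"yaw":-0.11},{"grip":0.042,"x":0,"y":0,"z":0,"yaw":-0.11},{"grip":0.042,"x":0,"y":0,"z":0,"yaw":-0.11},{"grip":0.042,"x":0,"y":0,"z":0,"yaw":-0.11}]'
python3 -c "
from h import *
go(467.4,-3.1,157,108.1)"
```

```text
time_s: 21.83
ee_pos: [610.8, 256.9, 48.8]
ee_rot: [-180.0, 0.1, 70.3]
force: [0.3, 1.4, -0.1]
gripper_width: 69.8
gripper_force: 0.0
time_s: 22.25
ee_pos: [612.1, 257.5, 18.7]
ee_rot: [179.9, -0.1, 70.2]
force: [-0.0, -0.6, 0.5]
gripper_width: 61.2
gripper_force: 0.0
time_s: 22.67
ee_pos: [612.4, 257.7, 19.4]
ee_rot: [179.9, -0.1, 70.2]
force: [0.1, 0.3, 6.5]
gripper_width: 49.8
gripper_force: 25.0
go [-0.0009 -0.0011  0.0024] yaw 0.0 | now [612.4 257.7  19.4] [ 1.799e+02 -1.000e-01  7.020e+01] t 22.7 J6 42.0
time_s: 23.08
ee_pos: [611.3, 257.2, 160.5]
ee_rot: [180.0, -0.0, 70.2]
force: [1.0, 0.3, -1.7]
gripper_width: 50.5
gripper_force: 25.0
time_s: 23.5
ee_pos: [610.9, 257.0, 158.1]
ee_rot: [-180.0, 0.0, 102.1]
force: [0.2, 0.6, -0.6]
gripper_width: 50.3
gripper_force: 25.0
time_s: 23.92
ee_pos: [611.3, 257.2, 157.9]
ee_rot: [-180.0, 0.0, 108.0]
force: [-0.2, 0.3, -0.6]
gripper_width: 50.3
gripper_force: 25.0
go [-0.2032 -0.2172  0.001 ] yaw -0.002 | now [611.3 257.2 157.9] [-180.    0.  108.] t 23.9 J6 4.0
```

```bash
python3 -m crank '[{"grip":0.042,"x":-0.015,"y":-0.016,"z":0,"yaw":0},{"grip":0.042,"x":-0.035,"y":-0.037,"z":0,"yaw":0},{"grip":0.042,"x":-0.058,"y":-0.062,"z":0,"yaw":0},{"grip":0.042,"x":-0.082,"y":-0.088,"z":0,"yaw":0},{"grip":0.042,"x":-0.106,"y":-0.114,"z":0,"yaw":0}]'
python3 -m crank '[{"grip":0.042,"x":-0.024,"y":-0.026,"z":0,"yaw":0},{"grip":0.042,"x":-0.048,"y":-0.052,"z":0,"yaw":0},{"grip":0.042,"x":-0.07,"y":-0.075,"z":0,"yaw":0},{"grip":0.042,"x":-0.085,"y":-0.091,"z":0,"yaw":0},{"grip":0.042,"x":-0.097,"y":-0.103,"z":0,"yaw":0}]'
python3 -m crank '[{"grip":0.042,"x":0,"y":0,"z":0,"yaw":0},{"grip":0.042,"x":0,"y":0,"z":0,"yaw":0},{"grip":0.042,"x":0,"y":0,"z":0,"yaw":0},{"grip":0.042,"x":0,"y":0,"z":0,"yaw":0},{"grip":0.042,"x":0,"y":0,"z":0,"yaw":0}]'
cat >> h.py <<'E'
def held(m,f,z,D,post=(467.4,-3.1)):
    "bore of the held wheel: its +x edge and mid, against the post; z: top face height"
    s=state(); t=np.radians(s["ee_rot"][2]); tx=np.array([np.cos(t),np.sin(t)]); ty=np.array([np.sin(t),-np.cos(t)])
    h=cv2.cvtColor(f,cv2.COLOR_RGB2HSV); c=proj(m,(*(s["ee_pos"][:2]),z)).astype(int)
    w=(h[...,1]<75)&(h[...,2]>100); r=232  # row just above the rod
    for r in (216,220,224,228,232):
        o=np.flatnonzero(w[r,c[0]-90:c[0]+90])+c[0]-90
        if len(o)<4: continue
        g=np.diff(o); i=g.argmax(); L=[ray(m,(u,r),z)[:2] for u in (o[0],o[i],o[i+1],o[-1])]
        print(r,o[0],o[i],o[i+1],o[-1],"outer mid y-off",round(float(((L[0]+L[3])/2-post)@ty),2),"w",round(float(np.linalg.norm(L[0]-L[3])),1),"hole mid y-off",round(float(((L[1]+L[2])/2-post)@ty),2),"w",round(float(np.linalg.norm(L[1]-L[2])),1),
         "hole x-off", round(float(((L[1]+L[2])/2-post)@tx+0),2))
E
python3 - <<'E'
from h import *
m,f=grab("wrist"); s=state(); held(m,f,s["ee_pos"][2]-8,52); u,v=156,120
cv2.imwrite("pics/w12.png",cv2.resize(f[v:v+140,u:u+200,::-1],None,fx=4,fy=4,interpolation=cv2.INTER_CUBIC)); go(467.4,-3.1,66)
E
```

```text
time_s: 24.33
ee_pos: [534.9, 120.1, 157.9]
ee_rot: [-180.0, 0.0, 108.0]
force: [0.8, -0.4, -0.5]
gripper_width: 50.1
gripper_force: 25.0
time_s: 24.75
ee_pos: [466.5, -4.6, 158.2]
ee_rot: [-180.0, 0.0, 107.9]
force: [0.0, -0.8, -1.0]
gripper_width: 50.0
gripper_force: 25.0
time_s: 25.17
ee_pos: [468.5, -2.2, 157.9]
ee_rot: [180.0, -0.0, 108.1]
force: [1.0, -0.2, -1.1]
gripper_width: 49.7
gripper_force: 25.0
216 215 215 216 298 outer mid y-off 1.77 w 46.2 hole mid y-off -21.06 w 0.6 hole x-off 10.73
220 212 212 213 299 outer mid y-off 1.21 w 48.6 hole mid y-off -22.8 w 0.6 hole x-off 8.38
224 212 300 334 334 outer mid y-off 11.02 w 68.4 hole mid y-off 35.67 w 19.0 hole x-off 6.02
228 174 174 211 300 outer mid y-off -9.19 w 70.8 hole mid y-off -34.2 w 20.8 hole x-off 3.65
232 211 261 265 300 outer mid y-off 1.21 w 50.2 hole mid y-off 5.44 w 2.3 hole x-off 1.26
go [-0.0005 -0.0012  0.0918] yaw 0.0 | now [468.4  -2.3 157.8] [180.   -0.  108.1] t 25.2 J6 -20.0
```

```bash
python3 -m crank '[{"grip":0.042,"x":0,"y":-0.0012,"z":0.01,"yaw":0},{"grip":0.042,"x":0,"y":-0.0012,"z":0.02,"yaw":0},{"grip":0.042,"x":0,"y":-0.0012,"z":0.028,"yaw":0},{"grip":0.042,"x":0,"y":-0.0012,"z":0.028,"yaw":0},{"grip":0.042,"x":0,"y":-0.0012,"z":0.03,"yaw":0}]'
python3 -m crank '[{"grip":0.042,"x":0,"y":0,"z":0.003,"yaw":0},{"grip":0.042,"x":0,"y":0,"z":0.006,"yaw":0},{"grip":0.042,"x":0,"y":0,"z":0.009,"yaw":0},{"grip":0.042,"x":0,"y":0,"z":0.012,"yaw":0},{"grip":0.042,"x":0,"y":0,"z":0.015,"yaw":0}]'
python3 -c "
from h import *
s=state();print(s['force'],s['torque'],s['gripper_width']);go(467.4,-3.1,76)"
```

```text
time_s: 25.63
ee_pos: [467.1, -3.1, 127.8]
ee_rot: [-180.0, -0.0, 108.1]
force: [-0.2, 0.3, -0.3]
gripper_width: 50.0
gripper_force: 25.0
time_s: 26.05
ee_pos: [466.9, -3.4, 112.8]
ee_rot: [180.0, 0.0, 108.0]
force: [0.1, -1.0, -0.5]
gripper_width: 50.0
gripper_force: 25.0
[ 0.05070338 -0.98398663 -0.53567204] [ 0.02576957 -0.10976172  0.01958966] 49.95740808115766
go [0.0002 0.0006 0.0368] yaw 0.0 | now [466.9  -3.4 112.8] [180.   0. 108.] t 26.1 J6 -20.0
```

```bash
python3 -m crank '[{"grip":0.042,"x":0,"y":0,"z":0.008,"yaw":0},{"grip":0.042,"x":0,"y":0,"z":0.018,"yaw":0},{"grip":0.042,"x":0,"y":0,"z":0.027,"yaw":0},{"grip":0.042,"x":0,"y":0,"z":0.033,"yaw":0},{"grip":0.042,"x":0,"y":0,"z":0.036,"yaw":0}]'
python3 -m crank '[{"grip":0.042,"x":0,"y":0,"z":0,"yaw":0},{"grip":0.05,"x":0,"y":0,"z":0,"yaw":0},{"grip":0.06,"x":0,"y":0,"z":0,"yaw":0},{"grip":0.07,"x":0,"y":0,"z":0,"yaw":0},{"grip":0.07,"x":0,"y":0,"z":0,"yaw":0}]'
python3 -m crank '[{"grip":0.07,"x":0,"y":0,"z":-0.02,"yaw":0},{"grip":0.07,"x":0,"y":0,"z":-0.05,"yaw":0},{"grip":0.07,"x":0,"y":0,"z":-0.08,"yaw":0},{"grip":0.07,"x":0,"y":0,"z":-0.11,"yaw":0},{"grip":0.07,"x":0,"y":0,"z":-0.123,"yaw":0}]'
python3 - <<'E'
from h import *
m,f=grab("wrist"); cv2.imwrite("pics/w13.png",cv2.resize(f[100:230,156:356,::-1],None,fx=3.9,fy=3.9,interpolation=cv2.INTER_CUBIC)); rings(m,f,67); print(proj(m,(467.5,-3,67)))
E
python3 -m crank '[{"grip":0.07,"x":-0.02,"y":0.007,"z":0,"yaw":0},{"grip":0.07,"x":-0.05,"y":0.017,"z":0,"yaw":0},{"grip":0.07,"x":-0.08,"y":0.026,"z":0,"yaw":0},{"grip":0.07,"x":-0.115,"y":0.037,"z":0,"yaw":0},{"grip":0.07,"x":-0.15,"y":0.049,"z":0,"yaw":0}]'
python3 -m crank '[{"grip":0.07,"x":-0.035,"y":0.012,"z":0,"yaw":0},{"grip":0.07,"x":-0.07,"y":0.023,"z":0,"yaw":0},{"grip":0.07,"x":-0.105,"y":0.034,"z":0,"yaw":0},{"grip":0.07,"x":-0.13,"y":0.042,"z":0,"yaw":0},{"grip":0.07,"x":-0.147,"y":0.048,"z":0,"yaw":0}]'
python3 -m crank '[{"grip":0.07,"x":0,"y":0,"z":0,"yaw":0},{"grip":0.07,"x":0,"y":0,"z":0,"yaw":0},{"grip":0.07,"x":0,"y":0,"z":0,"yaw":0},{"grip":0.07,"x":0,"y":0,"z":0,"yaw":0},{"grip":0.07,"x":0,"y":0,"z":0,"yaw":0}]'
python3 - <<'E'
from h import *
m,f=grab("wrist"); rings(m,f); go(651.2,-255.9,17,108.4); cv2.imwrite("pics/w14.png",f[:,:,::-1])
E
```

```text
time_s: 26.47
ee_pos: [466.3, -3.3, 76.1]
ee_rot: [-179.9, -0.0, 108.0]
force: [-6.4, -0.0, 24.5]
gripper_width: 50.1
gripper_force: 25.0
time_s: 26.88
ee_pos: [467.0, -3.4, 77.1]
ee_rot: [180.0, 0.0, 108.0]
force: [0.8, -0.2, -0.2]
gripper_width: 66.8
gripper_force: 0.0
time_s: 27.3
ee_pos: [468.6, -3.4, 203.9]
ee_rot: [179.6, 0.1, 108.0]
force: [0.4, -1.2, 0.1]
gripper_width: 70.0
gripper_force: 0.0
[254.06060461 183.34808601]
time_s: 27.77
ee_pos: [560.0, -131.9, 199.0]
ee_rot: [-179.9, -0.0, 108.1]
force: [0.2, 0.3, -0.5]
gripper_width: 70.2
gripper_force: 0.0
time_s: 28.18
ee_pos: [651.9, -258.3, 197.9]
ee_rot: [-179.9, -0.0, 108.0]
force: [0.4, 0.4, -0.0]
gripper_width: 69.8
gripper_force: 0.0
time_s: 28.6
ee_pos: [650.6, -254.6, 200.3]
ee_rot: [-180.0, -0.0, 108.1]
force: [-0.1, 0.5, -0.5]
gripper_width: 69.8
gripper_force: 0.0
ring circ 650.5 -255.4 d 48.2 ell [ 650.4 -255.8] rect [ 650.7 -255.1   43.2   47.1   18.1] hole [ 651.  -256.4]
ring circ 648.0 -127.4 d 51.5 ell [ 647.8 -127. ] rect [ 648.1 -127.4   38.6   37.7   84. ] hole [ 648.2 -127.2]
go [-0.0013  0.      0.1835] yaw -0.005 | now [ 650.7 -254.7  200.5] [180.    0.  108.1] t 28.6 J6 -40.0
```

View pics/w13.png

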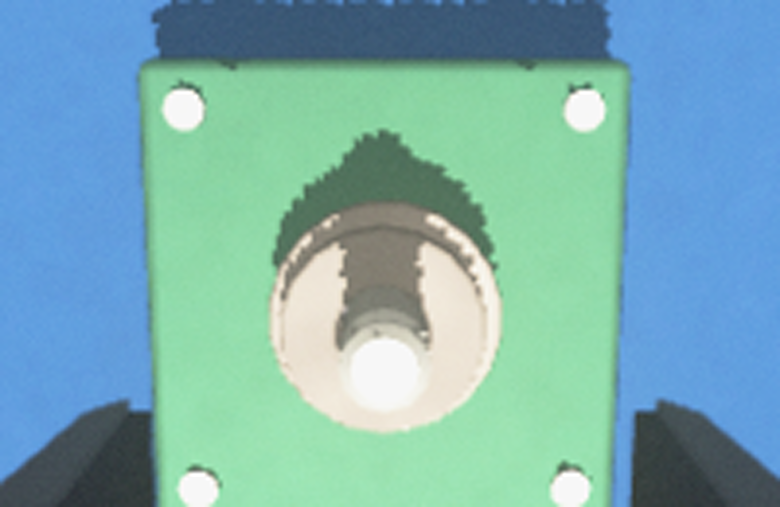

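Wheel 52 is seated flat on wheel 60, with its rim centre at about crop pixel (385,320). The third wheel measures 44 mm and is still in place.

```bash
python3 -m crank '[{"grip":0.07,"x":-0.0012,"y":0.0,"z":0.02,"yaw":0},{"grip":0.07,"x":-0.0012,"y":0,"z":0.05,"yaw":0},{"grip":0.07,"x":-0.0012,"y":0,"z":0.085,"yaw":0},{"grip":0.07,"x":-0.0012,"y":0,"z":0.12,"yaw":0},{"grip":0.07,"x":-0.0012,"y":0,"z":0.15,"yaw":0}]'
python3 -m crank '[{"grip":0.07,"x":0,"y":0.0,"z":0.015,"yaw":0},{"grip":0.07,"x":0,"y":0,"z":0.026,"yaw":0},{"grip":0.065,"x":0,"y":0,"z":0.033,"yaw":0},{"grip":0.055,"x":0,"y":0,"z":0.033,"yaw":0},{"grip":0.05,"x":0,"y":0,"z":0.033,"yaw":0}]'
python3 -m crank '[{"grip":0.035,"x":0,"y":0.0,"z":0,"yaw":0},{"grip":0.035,"x":0,"y":0,"z":0,"yaw":0},{"grip":0.035,"x":0,"y":0,"z":0,"yaw":0},{"grip":0.035,"x":0,"y":0,"z":0,"yaw":0},{"grip":0.035,"x":0,"y":0,"z":0,"yaw":0}]' 25
python3 -c "
from h import *
go(650.7,-255.9,17)"
python3 -m crank '[{"grip":0.035,"x":0,"y":0.0,"z":-0.01,"yaw":0},{"grip":0.035,"x":0,"y":0,"z":-0.04,"yaw":0},{"grip":0.035,"x":0,"y":0,"z":-0.075,"yaw":0},{"grip":0.035,"x":0,"y":0,"z":-0.11,"yaw":0},{"grip":0.035,"x":0,"y":0,"z":-0.14,"yaw":0}]'
python3 -c "
from h import *
go(467.4,-3.1,157,108.1)"
```

```text
time_s: 29.07
ee_pos: [650.7, -256.0, 48.4]
ee_rot: [-180.0, -0.0, 108.1]
force: [0.2, -0.8, 0.1]
gripper_width: 69.9
gripper_force: 0.0
time_s: 29.48
ee_pos: [652.2, -257.0, 18.0]
ee_rot: [179.9, 0.1, 108.1]
force: [-0.0, 0.3, -0.0]
gripper_width: 54.5
gripper_force: 0.0
time_s: 29.9
ee_pos: [652.4, -257.2, 18.6]
ee_rot: [179.9, 0.1, 108.0]
force: [-0.0, 0.3, 6.0]
gripper_width: 42.4
gripper_force: 25.0
go [ 0.0018 -0.0012  0.0016] yaw 0.0 | now [ 652.4 -257.2   18.6] [1.799e+02 1.000e-01 1.080e+02] t 29.9 J6 -41.0
time_s: 30.32
ee_pos: [651.5, -256.9, 159.8]
ee_rot: [179.9, 0.1, 108.0]
force: [0.5, -0.9, -0.6]
gripper_width: 42.2
gripper_force: 25.0
go [ 0.2984 -0.0964  0.0024] yaw -0.001 | now [ 651.5 -256.9  159.8] [1.799e+02 1.000e-01 1.080e+02] t 30.3 J6 -41.0
```

```bash
python3 -m crank '[{"grip":0.035,"x":0.02,"y":-0.0065,"z":0,"yaw":0},{"grip":0.035,"x":0.05,"y":-0.016,"z":0,"yaw":0},{"grip":0.035,"x":0.08,"y":-0.026,"z":0,"yaw":0},{"grip":0.035,"x":0.115,"y":-0.037,"z":0,"yaw":0},{"grip":0.035,"x":0.15,"y":-0.0485,"z":0,"yaw":0}]'
python3 -m crank '[{"grip":0.035,"x":0.035,"y":-0.0115,"z":0,"yaw":0},{"grip":0.035,"x":0.07,"y":-0.023,"z":0,"yaw":0},{"grip":0.035,"x":0.105,"y":-0.034,"z":0,"yaw":0},{"grip":0.035,"x":0.13,"y":-0.042,"z":0,"yaw":0},{"grip":0.035,"x":0.147,"y":-0.048,"z":0,"yaw":0}]'
python3 -m crank '[{"grip":0.035,"x":0,"y":0,"z":0,"yaw":0},{"grip":0.035,"x":0,"y":0,"z":0,"yaw":0},{"grip":0.035,"x":0,"y":0,"z":0,"yaw":0},{"grip":0.035,"x":0,"y":0,"z":0,"yaw":0},{"grip":0.035,"x":0,"y":0,"z":0,"yaw":0}]'
python3 - <<'E'
from h import *
m,f=grab("wrist"); s=state(); held(m,f,s["ee_pos"][2]-8,44); go(467.4,-3.1,85)
E
```

```text
time_s: 30.73
ee_pos: [557.6, -128.3, 157.2]
ee_rot: [180.0, -0.0, 108.0]
force: [-0.0, 0.9, 0.2]
gripper_width: 42.1
gripper_force: 25.0
time_s: 31.15
ee_pos: [465.3, -2.6, 157.3]
ee_rot: [-180.0, -0.0, 108.1]
force: [0.1, -0.2, -0.0]
gripper_width: 42.0
gripper_force: 25.0
time_s: 31.57
ee_pos: [468.4, -5.2, 156.9]
ee_rot: [180.0, 0.0, 108.0]
force: [-1.0, 0.5, -0.8]
gripper_width: 42.5
gripper_force: 25.0
216 193 193 221 319 outer mid y-off 0.5 w 70.2 hole mid y-off -26.79 w 15.6 hole x-off 7.95
220 189 190 220 323 outer mid y-off 0.5 w 74.9 hole mid y-off -27.99 w 16.8 hole x-off 5.61
224 219 293 326 343 outer mid y-off 14.51 w 69.5 hole mid y-off 30.48 w 18.5 hole x-off 3.25
228 219 294 329 329 outer mid y-off 10.61 w 61.8 hole mid y-off 31.7 w 19.7 hole x-off 0.88
232 174 179 218 294 outer mid y-off -11.91 w 67.7 hole mid y-off -31.93 w 22.0 hole x-off -1.51
go [ 0.0022 -0.0002  0.0718] yaw 0.0 | now [468.3  -5.1 156.8] [-180.    0.  108.] t 31.6 J6 -20.0
```

```bash
python3 -m crank '[{"grip":0.035,"x":0.0008,"y":-0.0002,"z":0.01,"yaw":0},{"grip":0.035,"x":0.0008,"y":-0.0002,"z":0.02,"yaw":0},{"grip":0.035,"x":0.0008,"y":-0.0002,"z":0.028,"yaw":0},{"grip":0.035,"x":0.0008,"y":-0.0002,"z":0.028,"yaw":0},{"grip":0.035,"x":0.0008,"y":-0.0002,"z":0.03,"yaw":0}]'
python3 -m crank '[{"grip":0.035,"x":0,"y":0,"z":0.003,"yaw":0},{"grip":0.035,"x":0,"y":0,"z":0.006,"yaw":0},{"grip":0.035,"x":0,"y":0,"z":0.009,"yaw":0},{"grip":0.035,"x":0,"y":0,"z":0.012,"yaw":0},{"grip":0.035,"x":0,"y":0,"z":0.015,"yaw":0}]'
python3 -c "
from h import *
s=state();print(s['force'],s['torque'],s['gripper_width']);go(467.4,-3.1,86)"
```

```text
time_s: 32.03
ee_pos: [467.5, -3.9, 126.8]
ee_rot: [-180.0, -0.0, 108.0]
force: [-0.0, -0.3, -0.0]
gripper_width: 42.5
gripper_force: 25.0
time_s: 32.45
ee_pos: [467.3, -3.7, 111.8]
ee_rot: [180.0, 0.0, 108.1]
force: [-0.1, 0.3, -0.2]
gripper_width: 41.9
gripper_force: 25.0
[-0.08452138  0.30872462 -0.23993487] [ 0.03183331 -0.0647522  -0.00958404] 41.92049807828051
go [0.0005 0.0002 0.0258] yaw 0.0 | now [467.3  -3.7 111.8] [180.    0.  108.1] t 32.5 J6 -20.0
```

```bash
python3 -m crank '[{"grip":0.035,"x":0,"y":0,"z":0.006,"yaw":0},{"grip":0.035,"x":0,"y":0,"z":0.014,"yaw":0},{"grip":0.035,"x":0,"y":0,"z":0.02,"yaw":0},{"grip":0.035,"x":0,"y":0,"z":0.0245,"yaw":0},{"grip":0.035,"x":0,"y":0,"z":0.0245,"yaw":0}]'
python3 -m crank '[{"grip":0.035,"x":0,"y":0,"z":0,"yaw":0},{"grip":0.04,"x":0,"y":0,"z":0,"yaw":0},{"grip":0.05,"x":0,"y":0,"z":0,"yaw":0},{"grip":0.06,"x":0,"y":0,"z":0,"yaw":0},{"grip":0.06,"x":0,"y":0,"z":0,"yaw":0}]'
python3 -m crank '[{"grip":0.06,"x":0,"y":0,"z":-0.02,"yaw":0},{"grip":0.06,"x":0,"y":0,"z":-0.05,"yaw":0},{"grip":0.06,"x":0,"y":0,"z":-0.08,"yaw":0},{"grip":0.06,"x":0,"y":0,"z":-0.105,"yaw":0},{"grip":0.06,"x":0,"y":0,"z":-0.113,"yaw":0}]'
python3 - <<'E'
from h import *
m,f=grab("wrist"); cv2.imwrite("pics/w15.png",cv2.resize(f[100:230,156:356,::-1],None,fx=3.9,fy=3.9,interpolation=cv2.INTER_CUBIC))
E
python3 -m crank '[{"grip":0.06,"x":-0.015,"y":0.012,"z":0,"yaw":0.08},{"grip":0.06,"x":-0.04,"y":0.031,"z":0,"yaw":0.16},{"grip":0.06,"x":-0.065,"y":0.05,"z":0,"yaw":0.24},{"grip":0.06,"x":-0.09,"y":0.069,"z":0,"yaw":0.32},{"grip":0.06,"x":-0.115,"y":0.089,"z":0,"yaw":0.42}]'
python3 -c "
from h import *
go(648.1,-127.3,200,84)"
```

```text
time_s: 32.87
ee_pos: [466.5, -3.6, 86.2]
ee_rot: [-179.9, -0.0, 108.1]
force: [-0.2, 0.0, -0.3]
gripper_width: 42.6
gripper_force: 25.0
time_s: 33.28
ee_pos: [467.5, -3.7, 87.7]
ee_rot: [180.0, 0.0, 108.0]
force: [0.4, 0.4, -0.1]
gripper_width: 58.6
gripper_force: 0.0
time_s: 33.7
ee_pos: [469.3, -3.7, 204.4]
ee_rot: [179.6, 0.2, 108.0]
force: [0.4, -0.1, 0.2]
gripper_width: 59.9
gripper_force: 0.0
time_s: 34.17
ee_pos: [587.6, -86.2, 198.5]
ee_rot: [-179.8, -0.0, 83.7]
force: [0.4, 0.2, 0.3]
gripper_width: 60.0
gripper_force: 0.0
go [-0.0342  0.0646 -0.0017] yaw -0.005 | now [587.6 -86.2 198.5] [-179.8   -0.    83.7] t 34.2 J6 -3.0
```

View pics/w15.png

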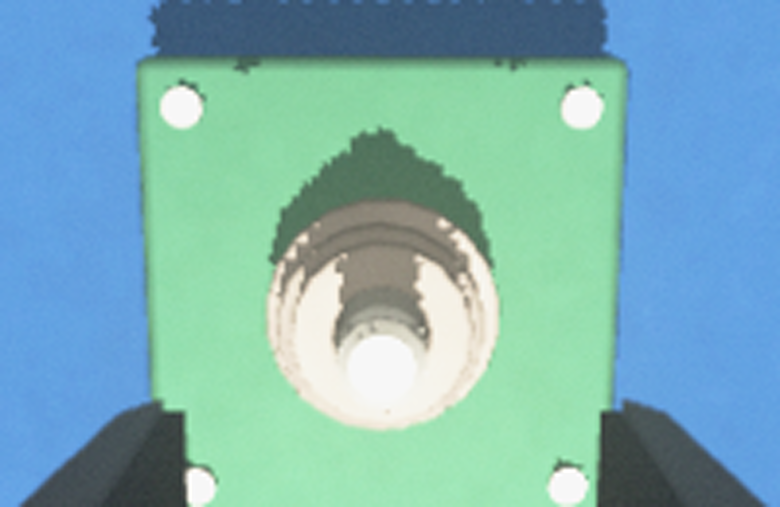

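All three wheels are stacked concentrically and flat at crop pixel (383,320). That was my last allowed picture, so I continue by measurement alone.

```bash
python3 -m crank '[{"grip":0.06,"x":-0.015,"y":0.03,"z":0,"yaw":0},{"grip":0.06,"x":-0.03,"y":0.058,"z":0,"yaw":0},{"grip":0.06,"x":-0.034,"y":0.065,"z":0,"yaw":0},{"grip":0.06,"x":-0.034,"y":0.065,"z":0,"yaw":0},{"grip":0.06,"x":-0.034,"y":0.065,"z":0,"yaw":0}]'
python3 -m crank '[{"grip":0.06,"x":0,"y":0,"z":0,"yaw":0},{"grip":0.06,"x":0,"y":0,"z":0,"yaw":0},{"grip":0.06,"x":0,"y":0,"z":0,"yaw":0},{"grip":0.06,"x":0,"y":0,"z":0,"yaw":0},{"grip":0.06,"x":0,"y":0,"z":0,"yaw":0}]'
python3 - <<'E'
from h import *
m,f=grab("wrist"); rings(m,f); go(648.1,-127.3,17,84); cv2.imwrite("pics/w16.png",f[:,:,::-1])
E
```

```text
time_s: 34.58
ee_pos: [647.4, -125.7, 198.5]
ee_rot: [-179.8, -0.0, 84.0]
force: [0.1, 0.4, -0.1]
gripper_width: 60.1
gripper_force: 0.0
time_s: 35.0
ee_pos: [648.3, -125.6, 200.9]
ee_rot: [180.0, 0.0, 84.0]
force: [-0.9, -0.3, 0.9]
gripper_width: 60.2
gripper_force: 0.0
ring circ 648.1 -127.2 d 51.8 ell [ 648.2 -126.8] rect [ 648.  -127.2   38.    37.7   84. ] hole [ 648.3 -126.3]
ring circ 796.7 28.7 d 67.9 ell [791.9  23.6] rect [795.5  19.9  34.   66.5  84. ] hole 
go [-0.0016 -0.0002  0.1839] yaw 0.0 | now [ 648.4 -125.7  200.9] [180.   0.  84.] t 35.0 J6 -6.0
```

```bash
python3 -m crank '[{"grip":0.06,"x":-0.0013,"y":0.0,"z":0.02,"yaw":0},{"grip":0.06,"x":-0.0013,"y":0,"z":0.05,"yaw":0},{"grip":0.06,"x":-0.0013,"y":0,"z":0.085,"yaw":0},{"grip":0.06,"x":-0.0013,"y":0,"z":0.12,"yaw":0},{"grip":0.06,"x":-0.0013,"y":0,"z":0.15,"yaw":0}]'
python3 -m crank '[{"grip":0.06,"x":0,"y":0.0,"z":0.015,"yaw":0},{"grip":0.06,"x":0,"y":0,"z":0.026,"yaw":0},{"grip":0.055,"x":0,"y":0,"z":0.033,"yaw":0},{"grip":0.05,"x":0,"y":0,"z":0.033,"yaw":0},{"grip":0.042,"x":0,"y":0,"z":0.033,"yaw":0}]'
python3 -m crank '[{"grip":0.027,"x":0,"y":0.0,"z":0,"yaw":0},{"grip":0.027,"x":0,"y":0,"z":0,"yaw":0},{"grip":0.027,"x":0,"y":0,"z":0,"yaw":0},{"grip":0.027,"x":0,"y":0,"z":0,"yaw":0},{"grip":0.027,"x":0,"y":0,"z":0,"yaw":0}]' 25
python3 -c "
from h import *
go(648.1,-127,17)"
python3 -m crank '[{"grip":0.027,"x":0,"y":0.0,"z":-0.01,"yaw":0},{"grip":0.027,"x":0,"y":0,"z":-0.04,"yaw":0},{"grip":0.027,"x":0,"y":0,"z":-0.075,"yaw":0},{"grip":0.027,"x":0,"y":0,"z":-0.11,"yaw":0},{"grip":0.027,"x":0,"y":0,"z":-0.14,"yaw":0}]'
python3 -m crank '[{"grip":0.027,"x":0,"y":0.0,"z":0,"yaw":-0.1},{"grip":0.027,"x":0,"y":0,"z":0,"yaw":-0.2},{"grip":0.027,"x":0,"y":0,"z":0,"yaw":-0.3},{"grip":0.027,"x":0,"y":0,"z":0,"yaw":-0.42},{"grip":0.027,"x":0,"y":0,"z":0,"yaw":-0.42}]'
python3 -c "
from h import *
go(467.4,-3.1,157,108.1)"
```

```text
time_s: 35.47
ee_pos: [647.7, -127.1, 48.6]
ee_rot: [-180.0, 0.0, 84.0]
force: [0.7, -0.7, -0.0]
gripper_width: 60.0
gripper_force: 0.0
time_s: 35.88
ee_pos: [649.2, -127.5, 18.3]
ee_rot: [179.9, 0.0, 84.0]
force: [0.2, 0.5, 0.1]
gripper_width: 46.1
gripper_force: 0.0
time_s: 36.3
ee_pos: [649.4, -127.5, 19.0]
ee_rot: [179.8, 0.0, 84.0]
force: [-0.4, 0.4, 5.3]
gripper_width: 35.6
gripper_force: 25.0
go [ 0.0004 -0.0014  0.002 ] yaw 0.0 | now [ 649.4 -127.5   19. ] [179.8   0.   84. ] t 36.3 J6 -6.0
time_s: 36.72
ee_pos: [648.4, -127.3, 160.1]
ee_rot: [179.9, 0.0, 84.0]
force: [-0.3, -0.5, 0.2]
gripper_width: 35.7
gripper_force: 25.0
time_s: 37.13
ee_pos: [648.1, -127.3, 157.7]
ee_rot: [-180.0, -0.0, 108.2]
force: [0.5, -0.8, -0.3]
gripper_width: 35.5
gripper_force: 25.0
go [ 0.1743 -0.133   0.0008] yaw 0.001 | now [ 648.1 -127.3  157.7] [-180.    -0.   108.2] t 37.1 J6 -30.0
```

```bash
python3 -m crank '[{"grip":0.027,"x":0.015,"y":-0.011,"z":0,"yaw":0},{"grip":0.027,"x":0.035,"y":-0.027,"z":0,"yaw":0},{"grip":0.027,"x":0.058,"y":-0.044,"z":0,"yaw":0},{"grip":0.027,"x":0.082,"y":-0.063,"z":0,"yaw":0},{"grip":0.027,"x":0.106,"y":-0.081,"z":0,"yaw":0}]'
python3 -m crank '[{"grip":0.027,"x":0.024,"y":-0.018,"z":0,"yaw":0},{"grip":0.027,"x":0.048,"y":-0.037,"z":0,"yaw":0},{"grip":0.027,"x":0.062,"y":-0.047,"z":0,"yaw":0},{"grip":0.027,"x":0.068,"y":-0.052,"z":0,"yaw":0},{"grip":0.027,"x":0.068,"y":-0.052,"z":0,"yaw":0}]'
python3 -m crank '[{"grip":0.027,"x":0,"y":0,"z":0,"yaw":0},{"grip":0.027,"x":0,"y":0,"z":0,"yaw":0},{"grip":0.027,"x":0,"y":0,"z":0,"yaw":0},{"grip":0.027,"x":0,"y":0,"z":0,"yaw":0},{"grip":0.027,"x":0,"y":0,"z":0,"yaw":0}]'
python3 -c "
from h import *
go(467.4,-3.1,157,108.1)"
```

```text
time_s: 37.55
ee_pos: [537.1, -51.1, 157.4]
ee_rot: [-180.0, -0.0, 107.8]
force: [-0.0, 1.0, -0.4]
gripper_width: 35.3
gripper_force: 25.0
time_s: 37.97
ee_pos: [466.9, -2.5, 157.8]
ee_rot: [-180.0, 0.0, 108.0]
force: [-0.1, -0.7, -1.1]
gripper_width: 35.8
gripper_force: 25.0
time_s: 38.38
ee_pos: [468.6, -3.5, 157.2]
ee_rot: [-180.0, 0.0, 108.0]
force: [0.2, -0.3, -1.4]
gripper_width: 35.5
gripper_force: 25.0
go [ 0.0008 -0.0011  0.0002] yaw -0.002 | now [468.6  -3.5 157.2] [-180.    0.  108.] t 38.4 J6 -20.0
```

```bash
python3 -m crank '[{"grip":0.027,"x":0.0004,"y":-0.001,"z":0.01,"yaw":0},{"grip":0.027,"x":0.0004,"y":-0.001,"z":0.02,"yaw":0},{"grip":0.027,"x":0.0004,"y":-0.001,"z":0.028,"yaw":0},{"grip":0.027,"x":0.0004,"y":-0.001,"z":0.028,"yaw":0},{"grip":0.027,"x":0.0004,"y":-0.001,"z":0.03,"yaw":0}]'
python3 -m crank '[{"grip":0.027,"x":0,"y":0,"z":0.003,"yaw":0},{"grip":0.027,"x":0,"y":0,"z":0.006,"yaw":0},{"grip":0.027,"x":0,"y":0,"z":0.009,"yaw":0},{"grip":0.027,"x":0,"y":0,"z":0.012,"yaw":0},{"grip":0.027,"x":0,"y":0,"z":0.015,"yaw":0}]'
python3 -c "
from h import *
s=state();print(s['force'],s['torque'],s['gripper_width']);go(467.4,-3.1,97)"
```

```text
time_s: 38.8
ee_pos: [467.2, -3.1, 127.3]
ee_rot: [-180.0, 0.0, 108.0]
force: [-0.0, -0.6, -1.1]
gripper_width: 35.5
gripper_force: 25.0
time_s: 39.22
ee_pos: [467.1, -3.0, 112.3]
ee_rot: [180.0, 0.0, 108.0]
force: [-0.3, -0.4, -1.3]
gripper_width: 35.3
gripper_force: 25.0
[-0.28125669 -0.36662612 -1.30143978] [-0.02097951 -0.08219241  0.04702054] 35.2779731868965
go [-0.0002  0.0003  0.0153] yaw 0.0 | now [467.1  -3.  112.3] [180.   0. 108.] t 39.2 J6 -20.0
```

```bash
python3 -m crank '[{"grip":0.027,"x":0,"y":0,"z":0.004,"yaw":0},{"grip":0.027,"x":0,"y":0,"z":0.009,"yaw":0},{"grip":0.027,"x":0,"y":0,"z":0.013,"yaw":0},{"grip":0.027,"x":0,"y":0,"z":0.015,"yaw":0},{"grip":0.027,"x":0,"y":0,"z":0.015,"yaw":0}]'
python3 -m crank '[{"grip":0.027,"x":0,"y":0,"z":0,"yaw":0},{"grip":0.035,"x":0,"y":0,"z":0,"yaw":0},{"grip":0.045,"x":0,"y":0,"z":0,"yaw":0},{"grip":0.055,"x":0,"y":0,"z":0,"yaw":0},{"grip":0.055,"x":0,"y":0,"z":0,"yaw":0}]'
python3 -m crank '[{"grip":0.06,"x":0,"y":0,"z":-0.02,"yaw":0},{"grip":0.06,"x":0,"y":0,"z":-0.05,"yaw":0},{"grip":0.06,"x":0,"y":0,"z":-0.08,"yaw":0},{"grip":0.06,"x":0,"y":0,"z":-0.1,"yaw":0},{"grip":0.06,"x":0,"y":0,"z":-0.103,"yaw":0}]'
python3 -m crank '[{"grip":0.06,"x":0,"y":0,"z":0,"yaw":0},{"grip":0.06,"x":0,"y":0,"z":0,"yaw":0},{"grip":0.06,"x":0,"y":0,"z":0,"yaw":0},{"grip":0.06,"x":0,"y":0,"z":0,"yaw":0},{"grip":0.06,"x":0,"y":0,"z":0,"yaw":0}]'
python3 - <<'E'
from h import *
m,f=grab("wrist"); np.savez("w17",f=f,**m); cv2.imwrite("pics/w17.png",f[:,:,::-1])
h=cv2.cvtColor(f,cv2.COLOR_RGB2HSV); g=h[...,2]
# clamp plate: bright low-saturation blob at z=87; predicted corners
k=((h[...,1]<40)&(g>190)).astype(np.uint8)*255; k[215:]=0
for c in cv2.findContours(k,cv2.RETR_EXTERNAL,cv2.CHAIN_APPROX_NONE)[0]:
    if cv2.contourArea(c)>60: print(cv2.contourArea(c),cv2.boundingRect(c),np.round(cv2.minAreaRect(topts(m,c,87)),1) if 0 else [np.round(q,1) for q in cv2.minAreaRect(topts(m,c,87))])
print(proj(m,(467.5,-3,87)))
E
```

```text
time_s: 39.63
ee_pos: [466.6, -3.1, 96.8]
ee_rot: [-179.9, -0.0, 108.0]
force: [0.2, 0.3, 0.4]
gripper_width: 35.6
gripper_force: 25.0
time_s: 40.05
ee_pos: [467.2, -3.1, 97.7]
ee_rot: [180.0, 0.0, 108.0]
force: [0.3, 0.1, 0.5]
gripper_width: 52.6
gripper_force: 0.0
time_s: 40.47
ee_pos: [469.4, -3.1, 204.5]
ee_rot: [179.5, 0.2, 108.0]
force: [0.6, 0.3, 0.3]
gripper_width: 60.0
gripper_force: 0.0
time_s: 40.88
ee_pos: [466.5, -3.0, 199.3]
ee_rot: [-179.9, -0.0, 108.0]
force: [0.5, -0.2, 0.3]
gripper_width: 60.1
gripper_force: 0.0
1762.5 (228, 162, 60, 52) [array([468.4,  -2.1]), array([53.2, 44. ]), np.float64(28.5)]
76.5 (305, 125, 11, 11) [array([493.4,  61.3]), array([8.5, 8.3]), np.float64(18.0)]
75.0 (200, 124, 11, 11) [array([409. ,  34.2]), array([8.5, 8.2]), np.float64(61.3)]
[257.38570874 190.78597625]
```

```bash
python3 - <<'E'
from h import *
d=np.load("w17.npz"); m=dict(d); f=d["f"]; h=cv2.cvtColor(f,cv2.COLOR_RGB2HSV)
for v in range(160,216,5): print(v," ".join(f"{h[v,u,1]:3d}/{h[v,u,2]:3d}" for u in range(226,292,5)))
E
python3 -m crank '[{"grip":0.06,"x":-0.02,"y":-0.005,"z":0,"yaw":0},{"grip":0.06,"x":-0.05,"y":-0.012,"z":0,"yaw":0},{"grip":0.06,"x":-0.085,"y":-0.021,"z":0,"yaw":0},{"grip":0.06,"x":-0.12,"y":-0.029,"z":0,"yaw":0},{"grip":0.06,"x":-0.155,"y":-0.038,"z":0,"yaw":0}]'
python3 -m crank '[{"grip":0.06,"x":-0.035,"y":-0.009,"z":0,"yaw":0},{"grip":0.06,"x":-0.07,"y":-0.017,"z":0,"yaw":0},{"grip":0.06,"x":-0.105,"y":-0.025,"z":0,"yaw":0},{"grip":0.06,"x":-0.125,"y":-0.03,"z":0,"yaw":0},{"grip":0.06,"x":-0.136,"y":-0.032,"z":0,"yaw":0}]'
python3 -m crank '[{"grip":0.06,"x":0,"y":0,"z":0,"yaw":0},{"grip":0.06,"x":0,"y":0,"z":0,"yaw":0},{"grip":0.06,"x":0,"y":0,"z":0,"yaw":0},{"grip":0.06,"x":0,"y":0,"z":0,"yaw":0},{"grip":0.06,"x":0,"y":0,"z":0,"yaw":0}]'
python3 - <<'E'
from h import *
m,f=grab("wrist"); np.savez("w18",f=f,**m); cv2.imwrite("pics/w18.png",f[:,:,::-1])
h=cv2.cvtColor(f,cv2.COLOR_RGB2HSV); k=((h[...,1]<50)&(h[...,2]>170)).astype(np.uint8)*255; k[215:]=0
for c in cv2.findContours(k,cv2.RETR_EXTERNAL,cv2.CHAIN_APPROX_NONE)[0]:
    if cv2.contourArea(c)>60:
        q=topts(m,c,12); r=cv2.minAreaRect(q); l=cv2.fitLine(q,cv2.DIST_L2,0,.01,.01).ravel(); print(cv2.boundingRect(c),[np.round(x,1) for x in r],"line ang",np.degrees(np.arctan2(l[1],l[0])).round(1),l[2:])
go(490.3,-301.5,17,108)
E
```

```text
160  85/220  68/120  62/124  33/141  31/140  34/127  30/118  35/130  34/150  34/149  31/155  65/122  82/222  83/221
165  81/223  67/121  36/189  31/123  33/138  33/133  30/127  32/128  35/137  34/126  35/151  34/167  80/169  80/223
170  82/225  40/206  28/127  21/135  23/132  23/133  23/132  25/135  25/134  21/132  23/132   9/246  73/161  80/222
175  79/224  29/231  19/241   0/247   0/247  21/170  21/171  22/173  13/234   0/247   0/247  40/186  24/231  80/223
180  77/225  39/211  31/208   0/247  22/174  20/137  26/137  21/134  25/163   0/247   0/247  25/238  12/246  80/224
185  78/226  31/229   9/246   0/247  25/172  22/177  23/175  23/158  23/156   0/247   0/247  36/219  15/246  80/224
190  78/226  30/228  10/246   0/247  25/132  20/220   0/247   3/246  17/225   3/246   0/247  29/229  16/245  78/227
195  78/226  20/242  12/245   0/247  24/209   0/247   0/247   0/247   6/245   0/247   0/247  24/238  69/228  76/228
200  79/226  76/227  21/240   0/247   0/247   0/247   0/247   0/247   4/246   0/247   0/247  23/237  73/229  75/227
205  76/228  73/229  64/230   0/247   0/247   5/246   0/
[... 351 characters left out ...]
0, -0.0, 108.1]
force: [0.2, -0.7, 0.0]
gripper_width: 59.8
gripper_force: 0.0
time_s: 41.77
ee_pos: [490.4, -304.2, 199.6]
ee_rot: [-180.0, 0.0, 107.9]
force: [-1.0, 0.6, 0.9]
gripper_width: 59.9
gripper_force: 0.0
time_s: 42.18
ee_pos: [490.7, -300.1, 200.7]
ee_rot: [180.0, -0.0, 108.1]
force: [0.9, -0.3, -0.5]
gripper_width: 60.0
gripper_force: 0.0
(248, 99, 17, 97) [array([ 481.6, -272.5]), array([ 18.3, 105.5]), np.float64(18.1)] line ang -71.7 [ 481.97067 -274.12625]
(330, 81, 81, 66) [array([ 586.6, -199.1]), array([73.4, 53.3]), np.float64(3.4)] line ang 3.8 [ 585.9237  -198.64821]
go [-0.001  -0.0008  0.1837] yaw 0.002 | now [ 490.7 -300.3  200.7] [180.    0.  108.1] t 42.2 J6 -51.0
```

Run:
```python
from h import *
d=np.load("w18.npz"); m=dict(d); f=d["f"]
h=cv2.cvtColor(f,cv2.COLOR_RGB2HSV); k=((h[...,1]<50)&(h[...,2]>170)); k[215:]=0
for v in list(range(96,108,2))+list(range(150,172,2))+list(range(190,200)):
    o=np.flatnonzero(k[v,235:280])+235
    if len(o):
        p=ray(m,((o[0]+o[-1])/2,v),12); print(v,o[0],o[-1],p.round(1)[:2], "tool x rel (490.5,-301)",round(float((p[:2]-[490.5,-301])@[-.309,.951]),1),"y",round(float((p[:2]-[490.5,-301])@[.951,.309]),1))
```

```text
100 253 259 [ 465.5 -223.3] tool x rel (490.5,-301) 81.6 y 0.3
102 253 259 [ 466.2 -225.3] tool x rel (490.5,-301) 79.5 y 0.3
104 253 259 [ 466.8 -227.2] tool x rel (490.5,-301) 77.5 y 0.3
106 253 259 [ 467.5 -229.2] tool x rel (490.5,-301) 75.4 y 0.3
150 253 258 [ 481.5 -274. ] tool x rel (490.5,-301) 28.5 y -0.2
152 253 258 [ 482.2 -276.1] tool x rel (490.5,-301) 26.2 y -0.2
154 253 258 [ 482.9 -278.2] tool x rel (490.5,-301) 24.0 y -0.2
156 253 259 [ 484.1 -280.1] tool x rel (490.5,-301) 21.8 y 0.4
158 253 259 [ 484.8 -282.2] tool x rel (490.5,-301) 19.6 y 0.4
160 249 262 [ 485.  -284.5] tool x rel (490.5,-301) 17.4 y -0.1
162 248 264 [ 486.2 -286.5] tool x rel (490.5,-301) 15.1 y 0.4
164 248 264 [ 486.9 -288.6] tool x rel (490.5,-301) 12.9 y 0.4
166 248 264 [ 487.6 -290.8] tool x rel (490.5,-301) 10.6 y 0.4
168 248 264 [ 488.3 -292.9] tool x rel (490.5,-301) 8.3 y 0.4
170 248 264 [ 489.  -295.1] tool x rel (490.5,-301) 6.1 y 0.4
190 248 264 [ 496.2 -317. ] tool x rel (490.5,-301) -17.0 y 0.5
191 248 264 [ 496.6 -318.1] tool x rel (490.5,-301) -18.1 y 0.5
192 248 264 [ 496.9 -319.2] tool x rel (490.5,-301) -19.3 y 0.5
193 248 264 [ 497.3 -320.3] tool x rel (490.5,-301) -20.5 y 0.5
194 248 264 [ 497.7 -321.5] tool x rel (490.5,-301) -21.7 y 0.5
195 249 263 [ 498.  -322.6] tool x rel (490.5,-301) -22.9 y 0.5
```

```bash
python3 -m crank '[{"grip":0.06,"x":-0.0057,"y":0.0,"z":0.02,"yaw":-0.005},{"grip":0.06,"x":-0.0057,"y":0,"z":0.05,"yaw":-0.005},{"grip":0.055,"x":-0.0057,"y":0,"z":0.085,"yaw":-0.005},{"grip":0.05,"x":-0.0057,"y":0,"z":0.12,"yaw":-0.005},{"grip":0.045,"x":-0.0057,"y":0,"z":0.15,"yaw":-0.005}]'
python3 -m crank '[{"grip":0.04,"x":0,"y":0.0,"z":0.014,"yaw":0},{"grip":0.04,"x":0,"y":0,"z":0.025,"yaw":0},{"grip":0.04,"x":0,"y":0,"z":0.031,"yaw":0},{"grip":0.035,"x":0,"y":0,"z":0.031,"yaw":0},{"grip":0.03,"x":0,"y":0,"z":0.031,"yaw":0}]'
python3 -m crank '[{"grip":0.01,"x":0,"y":0.0,"z":0,"yaw":0},{"grip":0.01,"x":0,"y":0,"z":0,"yaw":0},{"grip":0.01,"x":0,"y":0,"z":0,"yaw":0},{"grip":0.01,"x":0,"y":0,"z":0,"yaw":0},{"grip":0.01,"x":0,"y":0,"z":0,"yaw":0}]' 30
python3 -m crank '[{"grip":0.01,"x":0,"y":0.0,"z":-0.01,"yaw":0},{"grip":0.01,"x":0,"y":0,"z":-0.035,"yaw":0},{"grip":0.01,"x":0,"y":0,"z":-0.06,"yaw":0},{"grip":0.01,"x":0,"y":0,"z":-0.08,"yaw":0},{"grip":0.01,"x":0,"y":0,"z":-0.09,"yaw":0}]'
python3 -m crank '[{"grip":0.01,"x":0,"y":0.0,"z":0,"yaw":0},{"grip":0.01,"x":0,"y":0,"z":0,"yaw":0},{"grip":0.01,"x":0,"y":0,"z":0,"yaw":0},{"grip":0.01,"x":0,"y":0,"z":0,"yaw":0},{"grip":0.01,"x":0,"y":0,"z":0,"yaw":0}]'
python3 - <<'E'
from h import *
t=np.radians(108.3); P=np.array([467.4,-3.1])-118*np.array([np.cos(t),np.sin(t)]); go(*P,108,108.3)
m,f=grab("wrist"); np.savez("w19",f=f,**m)
E
```

```text
time_s: 42.65
ee_pos: [492.0, -305.9, 48.9]
ee_rot: [-180.0, -0.0, 108.4]
force: [-1.2, -1.0, -0.0]
gripper_width: 46.3
gripper_force: 0.0
time_s: 43.07
ee_pos: [493.2, -307.1, 20.3]
ee_rot: [179.9, 0.1, 108.4]
force: [-0.1, -0.3, 0.0]
gripper_width: 31.8
gripper_force: 0.0
time_s: 43.48
ee_pos: [492.9, -307.1, 20.3]
ee_rot: [179.9, 0.1, 108.3]
force: [-0.3, 0.5, 5.0]
gripper_width: 17.5
gripper_force: 30.0
time_s: 43.9
ee_pos: [493.4, -307.5, 112.4]
ee_rot: [179.9, 0.2, 108.3]
force: [0.5, -0.3, -0.1]
gripper_width: 17.4
gripper_force: 30.0
time_s: 44.32
ee_pos: [491.7, -306.4, 108.1]
ee_rot: [-179.9, -0.1, 108.3]
force: [-0.3, 0.2, -0.6]
gripper_width: 17.6
gripper_force: 30.0
go [0.1776 0.0723 0.0003] yaw 0.001 | now [ 491.7 -306.4  108.1] [-1.799e+02 -1.000e-01  1.083e+02] t 44.3 J6 -51.0
```

```bash
python3 -m crank '[{"grip":0.01,"x":0.012,"y":0.008,"z":0,"yaw":0},{"grip":0.01,"x":0.035,"y":0.02,"z":0,"yaw":0},{"grip":0.01,"x":0.06,"y":0.032,"z":0,"yaw":0},{"grip":0.01,"x":0.085,"y":0.043,"z":0,"yaw":0},{"grip":0.01,"x":0.11,"y":0.053,"z":0,"yaw":0}]'
python3 -m crank '[{"grip":0.01,"x":0.025,"y":0.01,"z":0,"yaw":0},{"grip":0.01,"x":0.045,"y":0.016,"z":0,"yaw":0},{"grip":0.01,"x":0.058,"y":0.019,"z":0,"yaw":0},{"grip":0.01,"x":0.065,"y":0.0193,"z":0,"yaw":0},{"grip":0.01,"x":0.0676,"y":0.0193,"z":0,"yaw":0}]'
python3 -m crank '[{"grip":0.01,"x":0,"y":0.0,"z":0,"yaw":0},{"grip":0.01,"x":0,"y":0,"z":0,"yaw":0},{"grip":0.01,"x":0,"y":0,"z":0,"yaw":0},{"grip":0.01,"x":0,"y":0,"z":0,"yaw":0},{"grip":0.01,"x":0,"y":0,"z":0,"yaw":0}]'
python3 - <<'E'
from h import *
m,f=grab("wrist"); s=state(); np.savez("w20",f=f,**m); cv2.imwrite("pics/w20.png",f[:,:,::-1])
t=np.radians(108.3); tx=np.array([np.cos(t),np.sin(t)]);ty=np.array([tx[1],-tx[0]]); P=np.array([467.4,-3.1])-118*tx; go(*P,108.8,108.3)
h=cv2.cvtColor(f,cv2.COLOR_RGB2HSV); k=((h[...,1]<60)&(h[...,2]>120))
z=s["ee_pos"][2]-8.3
for v in range(10,225,6):
    o=np.flatnonzero(k[v,200:310])+200
    if len(o):
        p=ray(m,(o.mean(),v),z)[:2]-s["ee_pos"][:2]; print(v,o[0],o[-1],len(o),"rel tcp",(p@tx).round(1),(p@ty).round(1),end=" | ")
E
```

```text
time_s: 44.78
ee_pos: [508.1, -183.7, 109.1]
ee_rot: [-180.0, -0.0, 108.3]
force: [0.7, 0.2, -0.0]
gripper_width: 17.7
gripper_force: 30.0
time_s: 45.2
ee_pos: [504.7, -114.4, 109.3]
ee_rot: [-180.0, -0.0, 108.4]
force: [-0.9, 0.2, -0.8]
gripper_width: 17.5
gripper_force: 30.0
time_s: 45.62
ee_pos: [505.2, -116.2, 109.4]
ee_rot: [180.0, 0.0, 108.3]
force: [0.4, -0.4, -0.5]
gripper_width: 17.6
gripper_force: 30.0
go [ 0.0011 -0.0004  0.0006] yaw -0.0 | now [ 505.2 -116.1  109.4] [-180.     0.   108.3] t 45.7 J6 -32.0
10 210 302 83 rel tcp 113.8 0.3 | 16 208 304 86 rel tcp 111.2 0.2 | 22 208 303 89 rel tcp 108.5 -0.1 | 28 209 303 77 rel tcp 105.9 0.3 | 34 209 302 94 rel tcp 103.2 -0.0 | 40 211 300 89 rel tcp 100.5 0.2 | 46 213 298 16 rel tcp 97.8 0.1 | 52 217 295 65 rel tcp 95.0 0.3 | 58 221 291 58 rel tcp 92.3 -0.0 | 64 228 284 49 rel tcp 89.5 0.3 | 70 236 276 41 rel tcp 86.7 0.2 | 76 249 263 15 rel tcp 83.8 0.2 | 82 249 264 16 rel tcp 81.0 0.4 | 88 249 264 16 rel tcp 78.1 0.4 | 94 249 264 16 rel tcp 75.2 0.4 | 100 249 263 15 rel tcp 72.2 0.2 | 106 249 263 15 rel tcp 69.3 0.2 | 112 249 263 15 rel tcp 66.3 0.2 | 118 249 263 15 rel tcp 63.3 0.2 | 124 249 263 15 rel tcp 60.2 0.2 | 130 249 263 15 rel tcp 57.2 0.2 | 136 249 263 15 rel tcp 54.1 0.2 | 142 249 263 15 rel tcp 50.9 0.2 | 148 249 263 15 rel tcp 47.8 0.2 | 154 249 263 15 rel tcp 44.6 0.2 | 160 250 263 14 rel tcp 41.4 0.4 | 166 250 262 13 rel tcp 38.2 0.2 | 172 250 263 14 rel tcp 34.9 0.4 | 178 250 263 14 rel tcp 31.6 0.4 | 184 250 263 14 rel tcp 28.3 0.4 | 190 242 270 29 rel tcp 24.9 0.1 | 196 240 272 33 rel tcp 21.6 0.1 | 202 240 272 33 rel tcp 18.1 0.1 | 208 240 272 33 rel tcp 14.7 0.1 | 214 240 272 33 rel tcp 11.2 0.1 | 220 240 272 33 rel tcp 7.7 0.1 |
```

```bash
python3 -m crank '[{"grip":0.01,"x":0.006,"y":0.0,"z":0,"yaw":0},{"grip":0.01,"x":0.013,"y":0,"z":0,"yaw":0},{"grip":0.01,"x":0.02,"y":0,"z":0,"yaw":0},{"grip":0.01,"x":0.027,"y":0,"z":0,"yaw":0},{"grip":0.01,"x":0.033,"y":0,"z":0,"yaw":0}]'
python3 -m crank '[{"grip":0.01,"x":0.005,"y":0.0,"z":0,"yaw":0},{"grip":0.01,"x":0.01,"y":0,"z":0,"yaw":0},{"grip":0.01,"x":0.015,"y":0,"z":0,"yaw":0},{"grip":0.01,"x":0.02,"y":0,"z":0,"yaw":0},{"grip":0.01,"x":0.022,"y":0,"z":0,"yaw":0}]'
```

```text
time_s: 46.08
ee_pos: [494.3, -83.2, 109.4]
ee_rot: [-180.0, -0.0, 108.4]
force: [0.7, 0.2, -0.7]
gripper_width: 17.7
gripper_force: 30.0
time_s: 46.5
ee_pos: [487.5, -62.6, 109.4]
ee_rot: [-180.0, -0.0, 108.4]
force: [0.1, -0.0, -0.4]
gripper_width: 17.9
gripper_force: 30.0
```

```bash
python3 -m crank '[{"grip":0.01,"x":0.006,"y":0.0,"z":0,"yaw":0},{"grip":0.01,"x":0.012,"y":0,"z":0,"yaw":0},{"grip":0.01,"x":0.018,"y":0,"z":0,"yaw":0},{"grip":0.01,"x":0.024,"y":0,"z":0,"yaw":0},{"grip":0.01,"x":0.026,"y":0,"z":0,"yaw":0}]'
python3 -m crank '[{"grip":0.01,"x":0.002,"y":0.0,"z":0,"yaw":0},{"grip":0.01,"x":0.004,"y":0,"z":0,"yaw":0},{"grip":0.01,"x":0.005,"y":0,"z":0,"yaw":0},{"grip":0.01,"x":0.006,"y":0,"z":0,"yaw":0},{"grip":0.01,"x":0.007,"y":0,"z":0,"yaw":0}]'
```

```text
time_s: 46.92
ee_pos: [479.2, -37.8, 109.4]
ee_rot: [-180.0, -0.0, 108.4]
force: [-1.1, 0.5, -0.2]
gripper_width: 17.7
gripper_force: 30.0
time_s: 47.33
ee_pos: [477.5, -32.0, 109.4]
ee_rot: [180.0, 0.0, 108.3]
force: [-0.4, -0.3, -0.1]
gripper_width: 17.9
gripper_force: 30.0
```

```bash
python3 -m crank '[{"grip":0.01,"x":0.0005,"y":0.0,"z":0,"yaw":0},{"grip":0.01,"x":0.001,"y":0,"z":0,"yaw":0},{"grip":0.01,"x":0.0015,"y":0,"z":0,"yaw":0},{"grip":0.01,"x":0.002,"y":0,"z":0,"yaw":0},{"grip":0.01,"x":0.002,"y":0,"z":0,"yaw":0}]'
python3 -m crank '[{"grip":0.01,"x":0.0005,"y":0.0,"z":0,"yaw":0},{"grip":0.01,"x":0.001,"y":0,"z":0,"yaw":0},{"grip":0.01,"x":0.0015,"y":0,"z":0,"yaw":0},{"grip":0.01,"x":0.002,"y":0,"z":0,"yaw":0},{"grip":0.01,"x":0.002,"y":0,"z":0,"yaw":0}]'
python3 -c "
from h import *
m,f=grab('wrist'); np.savez('w21',f=f,**m); cv2.imwrite('pics/w21.png',f[:,:,::-1])"
```

```text
time_s: 47.75
ee_pos: [477.5, -31.6, 109.6]
ee_rot: [180.0, 0.2, 108.4]
force: [0.5, -6.4, -1.5]
gripper_width: 17.6
gripper_force: 30.0
time_s: 48.17
ee_pos: [477.5, -31.3, 109.7]
ee_rot: [180.0, 0.4, 108.5]
force: [2.0, -12.8, -2.0]
gripper_width: 17.3
gripper_force: 30.0
```

```bash
python3 -m crank '[{"grip":0.01,"x":-0.001,"y":0.0,"z":0,"yaw":0},{"grip":0.01,"x":-0.002,"y":0,"z":0.001,"yaw":0},{"grip":0.01,"x":-0.003,"y":0,"z":0.001,"yaw":0},{"grip":0.01,"x":-0.003,"y":0,"z":0.001,"yaw":0},{"grip":0.01,"x":-0.003,"y":0,"z":0.001,"yaw":0}]'
python3 -m crank '[{"grip":0.02,"x":0,"y":0.0,"z":0,"yaw":0},{"grip":0.03,"x":0,"y":0,"z":0,"yaw":0},{"grip":0.04,"x":0,"y":0,"z":0,"yaw":0},{"grip":0.05,"x":0,"y":0,"z":0,"yaw":0},{"grip":0.06,"x":0,"y":0,"z":0,"yaw":0}]'
python3 -m crank '[{"grip":0.06,"x":0,"y":0.0,"z":-0.01,"yaw":0},{"grip":0.06,"x":0,"y":0,"z":-0.03,"yaw":0},{"grip":0.06,"x":0,"y":0,"z":-0.06,"yaw":0},{"grip":0.06,"x":0,"y":0,"z":-0.09,"yaw":0},{"grip":0.06,"x":0,"y":0,"z":-0.115,"yaw":0}]'
python3 -m crank '[{"grip":0.06,"x":0,"y":0.0,"z":0,"yaw":0},{"grip":0.06,"x":0,"y":0,"z":0,"yaw":0},{"grip":0.06,"x":0,"y":0,"z":0,"yaw":0},{"grip":0.06,"x":0,"y":0,"z":0,"yaw":0},{"grip":0.06,"x":0,"y":0,"z":0,"yaw":0}]'
python3 - <<'E'
from h import *
m,f=grab("wrist"); np.savez("w22",f=f,**m)
t=np.radians(108.3); tx=np.array([np.cos(t),np.sin(t)]);ty=np.array([tx[1],-tx[0]]); P=np.array([467.6,-3.])
h=cv2.cvtColor(f,cv2.COLOR_RGB2HSV)
def q(a,b,z): return proj(m,(*(P+a*tx+b*ty),z)).round(1)
print("expect tip",q(60,0,99),"shoulder",q(-6,0,99),"handle corners",q(-6,-9,99),q(-6,9,99),"end",q(-46,0,99),"post top",q(0,0,108))
c0=int(q(0,0,99)[0])
for v in range(90,232,4):
    print(v," ".join(f"{h[v,u,1]:3d}/{h[v,u,2]:3d}" for u in range(c0-32,c0+33,5)), "relx",round(float((ray(m,(c0,v),99)[:2]-P)@tx),1))
E
```

```text
time_s: 48.63
ee_pos: [477.7, -31.6, 108.7]
ee_rot: [180.0, 0.1, 108.4]
force: [1.1, -5.2, -0.3]
gripper_width: 17.5
gripper_force: 30.0
time_s: 49.05
ee_pos: [476.9, -30.7, 108.3]
ee_rot: [-180.0, -0.0, 108.3]
force: [-0.3, 1.0, 0.7]
gripper_width: 43.5
gripper_force: 0.0
time_s: 49.47
ee_pos: [477.2, -30.8, 225.3]
ee_rot: [179.9, 0.0, 108.3]
force: [0.1, -0.5, -0.2]
gripper_width: 59.6
gripper_force: 0.0
time_s: 49.88
ee_pos: [476.3, -30.9, 222.0]
ee_rot: [-179.8, -0.1, 108.3]
force: [-0.1, 0.0, 0.0]
gripper_width: 60.2
gripper_force: 0.0
expect tip [257.   86.2] shoulder [256.9 162.8] handle corners [247.  162.8] [266.9 162.8] end [256.9 205.3] post top [256.9 157.5]
90  75/109  85/183  87/184  90/179  88/177  86/178  20/163  11/238  88/176  84/179  84/174  85/171  77/109 relx 56.9
94  75/112  89/204  89/203  83/208  87/209  85/206  24/213   2/247  87/209  87/208  86/208  87/209  76/111 relx 53.6
98  74/114  88/206  89/206  86/207  87/206  90/205  24/212   2/247  87/213  87/213  84/215  88/211  72/113 relx 50.3
102  76/110  88/212  89/211  87/211  87/210  84/212  23/135  19/161  8
[... 3136 characters left out ...]
32/221 128/224 125/223 121/221 124/223 122/225 120/224 120/226 120/225 122/225 121/224 126/224 relx -50.6
214 135/223 132/222 129/223 128/223 124/222 124/224 126/225 121/223 122/224 122/223 123/226 126/222 129/221 relx -54.5
218 139/222 135/223 129/223 129/222 128/223 127/223 124/226 125/223 125/221 124/224 128/222 129/221 127/223 relx -58.4
222 134/224 137/224 133/224 133/224 130/222 129/222 128/222 126/222 127/225 127/223 130/223 128/220 127/221 relx -62.4
226 140/222 137/223 133/225 132/224 132/222 129/221 133/222 132/222 131/222 127/223 129/223 131/222 133/220 relx -66.4
230 139/224 138/222 137/222 134/221 133/221 132/220 133/220 132/221 129/223 132/222 133/221 133/224 133/222 relx -70.4
```

```bash
python3 -c "
from workcell import *
print(job_done())"
```

```text
the job is handed in; nothing more can be done
None
```

I handed the job in after about 50 s of robot time, with no verdict returned. The worn wheel is in the tray and the 60, 52 and 44 mm wheels and the clamp are on the post (there was no 36 mm wheel). The pin is back through the eye to its shoulder. I checked the clamp and pin by force and pixel readings only, because my 14 picture views were used up by then.

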